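# Trade the spent radio batteries for the charged ones

### The arm

A 6-joint arm with a two-finger parallel gripper is mounted at the origin on the work surface. World frame = base frame: x ahead of the robot, y to its left, z up, the work surface at z = 0. Lengths are in m, angles in rad, forces in N, time in s.
With the tool pointing down it reaches from about 0.3 to 0.875 m from the base axis. Payload 6.4 kg.
Tool frame: the origin (TCP) lies on the front face of the gripper's body, between the roots of the fingers; the fingertips stand 73 mm ahead of it and the grasp point (between the pads) lies ctrl.pinch_z ahead of it (ctrl.pinch_z is the distance from the TCP to the grasp point, in m); z points along the fingers, x is the direction in which the jaws open and shut, and the axes are right-handed (so a half turn about z gives the same grasp; the last joint's range is limited). The gripper opens to 85 mm and grips with 20 to 120 N. Pads are 22 mm wide; open, the fingers measure 114 mm over their backs; the gripper's body (76 mm by 85 mm) begins 54 mm behind the grasp point. The pads swing forward as they close: fully open they stand 13 mm farther back than shut.
Start: joints at [1.131, 0.181, 1.607, -0, 1.354, -0.206], TCP at [0.133, 0.559, 0.304] pointing down, gripper open.
Joint ranges: [-2.99, 2.99], [-0.89, 2.07], [0.3, 2.58], [-1.14, 4.28], [0, 2.63], [-3.12, 3.12]. Speed limits (rad/s): [2.57, 2.57, 3.01, 3.14, 3.14, 3.14].

### API

Orientations are given as a unit quaternion [w, x, y, z].
In Python, from bench import ctrl gives the robot as it stands.
- The arm moves only by the tool move_arm, never from a script. Its argument "rows" is text: rows parted by semicolons, each of 7 numbers parted by spaces: the shift along the tool's x, y, z in cm, then the turn, a rotation vector about the tool's x, y, z in degrees, then the opening, from 0 (shut) to 1 (fully open). In form: x y z rx ry rz grip; .... A call has 1 to 20 rows; each row shifts and turns the commanded pose from where the row before left it, along the tool's axes as they then stand; what a row does not reach is not made up. A row lasts 1/10 s, in which the tool goes at most 50 mm and 8.59 degrees, less where a joint would pass 70% of its speed; a pose out of reach is approached as far as the arm can. A call with a gripper value outside its range is refused whole. The fingers move at their own pace and stop on an object; the grip force is fixed at half the most. Time passes only in rows, so rows that do not move let the fingers close. It gives the time, the measured TCP pose, the force and the opening at its end, in the units of the state.
- ctrl.get_obs(): the state, without advancing time (a new reading comes with each control period).
- ctrl.camera(name): name is "side" or "top"; returns a dict with "color" (384x512x3 uint8, blue, green, red), "fx", "fy", "cx", "cy" (pixels), "rvec" (rotation vector, rad) and "tvec" (3), from world to camera coordinates, as OpenCV has them. Camera axes: x right, y down, z forward; pixel columns grow to the right and rows downward; lengths in m; the calibration is good to about 2 mm. A picture is of the moment at which its call begins. There is no depth.
- ctrl.hand_in(): hands the job in, once; it reports no verdict.
Trained networks look in the newest picture that a camera, given by its name, has taken for a name from the list of things; names that differ only in an ending like _2 or _b are one class to them, and where a whole thing is asked for, a point or a joint stands for the part that bears it (a point fixed in the world has none). Each returns a list of dicts, best first, with "confidence" (0 to 1); they miss things now and then, are a little off and sometimes report something else, mostly with a low value. They report only what shows in the picture. A call takes as long as a camera call. They do not tell look-alikes from the thing itself.
- ctrl.look_for(camera, query): "bbox" ([left, top, right, bottom] in pixels, round what is visible of it).
- ctrl.trace(camera, query): "region" (384x512 bool, what is visible of it) and "bbox" ([left, top, right, bottom] in pixels, round what is visible of it).
The state is a dict: "time_s": time; "q": joint angles; "dq": joint speeds; "joint_efforts": joint torques, N m; "eef_pos": TCP position; "eef_rot": TCP orientation; "wrist_force": force on the tool from outside, world axes, zero at the start; "torque": the same for the moment, N m; "opening": opening from 0.0 (shut) to 1.0 (fully open).
Only numpy, scipy, OpenCV 4.12 (cv2) and the standard library are available. Lean on these libraries where they do the work, as an engineer would, in place of code of your own. Each camera call takes 0.05 s, during which the arm holds its last target.

### The job

Both radio transmitters have run flat. Fit each with the charged pack of its own colour from the chargers (blue in the blue radio, orange in the black radio with orange grips) and put the two spent packs on the chargers, one on each, no matter which; every bay is full, so park a pack flat in the yellow parts tray first to make room. Seat every pack fully down in its bay, set packs down rather than dropping them, and do not shift the steel dish of screws.

Things in the scene. Friction and masses are not known exactly. Their poses are not given: they have to be found in the camera images.
- blue_spent: Battery pack in a light blue case and dark end caps, 84 (its x) x 42 (its y) x 34 mm high, 0.16 kg, loose; the gauge on its top shows one red lamp and three dark ones: spent. At the start it sits in the blue radio. Origin: centre of its underside, z up. Alike end for end: it may lie either way round along x.
- orange_spent: Battery pack in an orange case and dark end caps, 84 (its x) x 42 (its y) x 34 mm high, 0.16 kg, loose; the gauge on its top shows one red lamp and three dark ones: spent. At the start it sits in the black radio. Origin: centre of its underside, z up. Alike end for end: it may lie either way round along x.
- blue_charged: Battery pack in a light blue case and dark end caps, 84 (its x) x 42 (its y) x 34 mm high, 0.16 kg, loose; the gauge on its top shows four green lamps: charged. At the start it sits on the white charger. Origin: centre of its underside, z up. Alike end for end: it may lie either way round along x.
- orange_charged: Battery pack in an orange case and dark end caps, 84 (its x) x 42 (its y) x 34 mm high, 0.16 kg, loose; the gauge on its top shows four green lamps: charged. At the start it sits on the grey charger. Origin: centre of its underside, z up. Alike end for end: it may lie either way round along x.
- blue_radio: Blue radio transmitter, light blue line round the bay, 156 x 186 mm, fixed face down, its flat back 66 mm above the bench. Open bay in the middle: 94 x 52 mm (5 mm spare round a pack, mouth chamfered 4 mm more), 14 mm deep, floor at 52 mm; a seated pack's top is at 86 mm. Origin: on the bench under the bay's centre; x along the bay, to the aerial and chrome handle (72 mm high, at x 66 to 117 mm).
- black_radio: Black radio transmitter, orange line and hand grips, 156 x 186 mm, fixed face down, its flat back 66 mm above the bench. Open bay in the middle: 94 x 52 mm (5 mm spare round a pack, mouth chamfered 4 mm more), 14 mm deep, floor at 52 mm; a seated pack's top is at 86 mm. Origin: on the bench under the bay's centre; x along the bay, to the aerial and chrome handle (72 mm high, at x 66 to 117 mm).
- white_charger: White desktop charger, 137 x 80 mm, fixed, top 36 mm above the bench; starts with the charged blue pack. Bay for one pack of either colour: 94 x 52 mm (5 mm spare round a pack, mouth chamfered 4 mm more), 14 mm deep, floor at 22 mm; a seated pack's top is at 56 mm. Origin: on the bench under the bay's centre; x along the bay, to the lower end with the small screen.
- grey_charger: Grey desktop charger, 137 x 80 mm, fixed, top 36 mm above the bench; starts with the charged orange pack. Bay for one pack of either colour: 94 x 52 mm (5 mm spare round a pack, mouth chamfered 4 mm more), 14 mm deep, floor at 22 mm; a seated pack's top is at 56 mm. Origin: on the bench under the bay's centre; x along the bay, to the lower end with the small screen.
- parts_tray: Yellow parts tray with a grey foam floor, fixed, empty at the start: 136 (its x) x 98 (its y) mm outside, rim 12 mm high and 4 mm thick, floor 4 mm above the bench; room for one pack laid along its x. Origin: on the bench under its centre.
- screw_dish: Round steel dish of small screws, 60 mm across, 15 mm high, loose, standing between the two radios: leave it where it is. Origin: centre of its underside.
There are look-alikes about, which are no part of the job. Leave any turquoise look-alike of the blue_spent alone.

How it is judged:
On the way:
1. one of the packs has been parked flat in the parts tray and let go (((horizontal distance between blue_spent and parts_tray below 0.03 m and z of blue_spent in the frame of parts_tray below 0.009 m and angle between blue_spent's own z axis and vertical below 0.1 rad and contact force between blue_spent and the fingers below 0.1 N and linear speed of blue_spent below 0.03 m/s) or (horizontal distance between orange_spent and parts_tray below 0.03 m and z of orange_spent in the frame of parts_tray below 0.009 m and angle between orange_spent's own z axis and vertical below 0.1 rad and contact force between orange_spent and the fingers below 0.1 N and linear speed of orange_spent below 0.03 m/s) or (horizontal distance between blue_charged and parts_tray below 0.03 m and z of blue_charged in the frame of parts_tray below 0.009 m and angle between blue_charged's own z axis and vertical below 0.1 rad and contact force between blue_charged and the fingers below 0.1 N and linear speed of blue_charged below 0.03 m/s) or (horizontal distance between orange_charged and parts_tray below 0.03 m and z of orange_charged in the frame of parts_tray below 0.009 m and angle between orange_charged's own z axis and vertical below 0.1 rad and contact force between orange_charged and the fingers below 0.1 N and linear speed of orange_charged below 0.03 m/s))), for 0.2 s.
At the end, for the whole second after the job is handed in: Charged blue pack in the blue radio, charged orange in the black radio, a spent pack on each charger (no matter which): each flat on its bay floor (5 mm), within 10 mm of the bay centre and 0.17 rad of its line, at rest; screw dish within 30 mm of its start (horizontal distance between blue_charged and blue_radio below 0.01 m and z of blue_charged in the frame of blue_radio between 0.048 and 0.057 m and angle between the x axis of blue_charged and the x axis of blue_radio, either way round below 0.17 rad and angle between each of blue_charged, orange_charged's own z axis and vertical below 0.1 rad and horizontal distance between orange_charged and black_radio below 0.01 m and z of orange_charged in the frame of black_radio between 0.048 and 0.057 m and angle between the x axis of orange_charged and the x axis of black_radio, either way round below 0.17 rad and ((horizontal distance between blue_spent and white_charger below 0.01 m and z of blue_spent in the frame of white_charger between 0.018 and 0.027 m and angle between the x axis of blue_spent and the x axis of white_charger, either way round below 0.17 rad and angle between each of blue_spent, orange_spent's own z axis and vertical below 0.1 rad and horizontal distance between orange_spent and grey_charger below 0.01 m and z of orange_spent in the frame of grey_charger between 0.018 and 0.027 m and angle between the x axis of orange_spent and the x axis of grey_charger, either way round below 0.17 rad) or (horizontal distance between blue_spent and grey_charger below 0.01 m and z of blue_spent in the frame of grey_charger between 0.018 and 0.027 m and angle between the x axis of blue_spent and the x axis of grey_charger, either way round below 0.17 rad and angle between each of blue_spent, orange_spent's own z axis and vertical below 0.1 rad and horizontal distance between orange_spent and white_charger below 0.01 m and z of orange_spent in the frame of white_charger between 0.018 and 0.027 m and angle between the x axis of orange_spent and the x axis of white_charger, either way round below 0.17 rad)) and linear speed of each of blue_spent, orange_spent, blue_charged, orange_charged below 0.02 m/s and distance of screw_dish from where it was at the start of the episode below 0.03 m); the robot touches nothing.
It fails at once if the blue spent pack falls or is thrown: moving faster than 0.8 m/s (a fall of about 35 mm) out of the gripper (linear speed of blue_spent above 0.8 m/s and contact force between blue_spent and the fingers below 0.05 N).
It fails at once if the orange spent pack falls or is thrown: moving faster than 0.8 m/s (a fall of about 35 mm) out of the gripper (linear speed of orange_spent above 0.8 m/s and contact force between orange_spent and the fingers below 0.05 N).
It fails at once if the blue charged pack falls or is thrown: moving faster than 0.8 m/s (a fall of about 35 mm) out of the gripper (linear speed of blue_charged above 0.8 m/s and contact force between blue_charged and the fingers below 0.05 N).
It fails at once if the orange charged pack falls or is thrown: moving faster than 0.8 m/s (a fall of about 35 mm) out of the gripper (linear speed of orange_charged above 0.8 m/s and contact force between orange_charged and the fingers below 0.05 N).
It fails at once if the dish of screws is pushed more than 30 mm (distance of screw_dish from where it was at the start of the episode above 0.03 m).
It also fails if it takes over 125 s, if anything falls off the work surface, if the arm or the gripper's body presses on something with over 40 N, if the wrist force passes 120 N, or if a joint passes its speed limit or range.

## Working session

There is one attempt and no reset: what is moved stays moved. The work goes in short steps, Python scripts to look and compute and a tool call to move; the robot and the scene stay as the last step left them, time stands still between calls to the robot, and variables do not carry over. Pictures are saved under pics/ and viewed, and the job is handed in when it is done.

Besides the shell and the picture viewer there is one more tool, called after ">>>" in YAML: its name, and indented under it one key for each argument. move_arm: Moves the arm, as the interface text tells. Its arguments: {"type":"object","properties":{"rows":{"type":"string"}},"required":["rows"]}

```bash
mkdir -p pics; ls
python3 - <<'E'
from bench import ctrl
import cv2
o=ctrl.get_obs(); print(o, ctrl.pinch_z)
for n in ("top","side"):
    c=ctrl.camera(n); cv2.imwrite(f"pics/{n}0.png",c["color"]); print(n,{k:v for k,v in c.items() if k!="color"})
E
```

```text
pics
{'time_s': 0.0, 'q': array([ 1.13067104e+00,  1.81606997e-01,  1.60801462e+00, -1.63302245e-05,
        1.35377256e+00, -2.06312119e-01]), 'dq': array([ 2.03910163e-03,  4.15647578e-04,  8.35378617e-05, -1.91215199e-04,
        3.79583300e-04, -6.11741910e-04]), 'joint_efforts': array([ 6.84917395e-04, -4.44870865e+01, -3.51343417e+01, -1.19055085e-04,
        8.97944119e-03, -1.18741676e-05]), 'eef_pos': array([0.13302939, 0.55896247, 0.30294374]), 'eef_rot': array([ 4.08785334e-04,  7.84756070e-01,  6.19804081e-01, -8.02701862e-04]), 'wrist_force': array([0.17425204, 0.47928851, 0.3173384 ]), 'torque': array([-0.00832635,  0.02407766, -0.03127821]), 'opening': 0.9997409222097832} 0.0539
top {'fx': 452.6098846862461, 'fy': 452.6098846862461, 'cx': 265.30751792639495, 'cy': 187.37796255495718, 'rvec': array([ 2.2274693 , -2.15954365,  0.09148386]), 'tvec': array([-0.09727738,  0.46209067,  1.23903444])}
side {'fx': 426.719684531268, 'fy': 426.719684531268, 'cx': 251.9036057066657, 'cy': 190.9365464574133, 'rvec': array([ 2.21983495, -0.06782552,  0.05048578]), 'tvec': array([-0.4784464 ,  0.01143584,  1.26073339])}
```

View pics/top0.png

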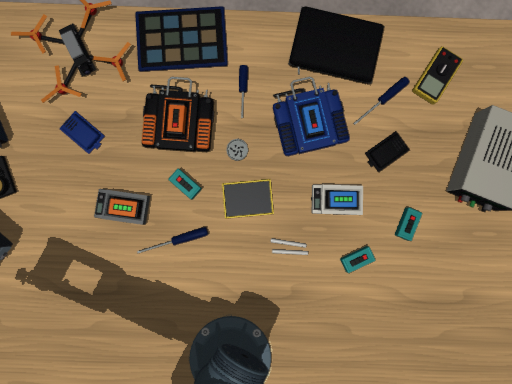

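View pics/side0.png

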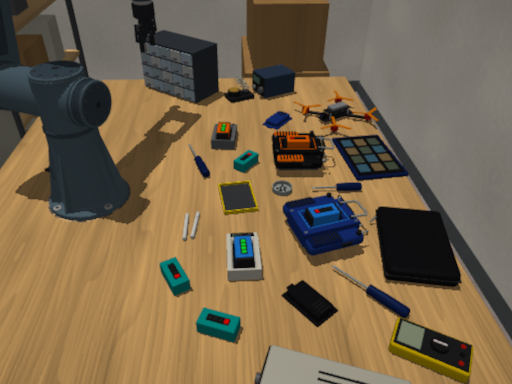

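Candidates in the top view:
- Orange spent (176,118) in the black radio, and orange charged (124,207) on the grey charger.
- Blue spent (314,118) in the blue radio, and blue charged (342,199) on the white charger.
- Look-alikes to leave alone: turquoise at (185,183), (408,223) and (358,259), a blue cover at (82,131) and a black pack at (387,151).

I'll check these in a close crop and measure them.

```bash
cat > h.py <<'E'
import numpy as np, cv2
from bench import ctrl
def cam(n):
    c=ctrl.camera(n); R=cv2.Rodrigues(c["rvec"])[0]; c["R"]=R; c["C"]=-R.T@c["tvec"]; return c
def bp(c,px,z):
    px=np.atleast_2d(px).astype(float)
    d=np.c_[(px[:,0]-c["cx"])/c["fx"],(px[:,1]-c["cy"])/c["fy"],np.ones(len(px))]@c["R"]
    s=(z-c["C"][2])/d[:,2]
    return c["C"]+d*s[:,None]
def proj(c,P):
    q=np.atleast_2d(P)@c["R"].T+c["tvec"]
    return np.c_[q[:,0]/q[:,2]*c["fx"]+c["cx"],q[:,1]/q[:,2]*c["fy"]+c["cy"]]
E
python3 - <<'E'
from h import *
H=dict(blue_spent=.086,orange_spent=.086,blue_charged=.056,orange_charged=.056,blue_radio=.066,black_radio=.066,white_charger=.036,grey_charger=.036,parts_tray=.012,screw_dish=.015)
for n in ("top","side"):
    c=cam(n)
    if n=="top":
        im=c["color"]; cr=[cv2.resize(im[y-48:y+48,x-64:x+64],(400,300),interpolation=cv2.INTER_CUBIC) for x,y in((178,118),(312,118),(124,207),(342,199))]
        cv2.imwrite("pics/crops.png",np.vstack([np.hstack(cr[:2]),np.hstack(cr[2:])]))
    for k,z in H.items():
        for r in ctrl.trace(n,k)[:3]:
            pts=np.argwhere(r["region"])[:,::-1].astype(np.float32)
            W=bp(c,pts,z)[:,:2]
            (cx,cy),(w,h),a=cv2.minAreaRect((W*1000).astype(np.float32))
            print(n,k,round(r["confidence"],2),np.round(r["bbox"]),"ctr mm",round(cx,1),round(cy,1),"size",round(w,1),round(h,1),"ang",round(a,1),"mean",np.round(W.mean(0)*1000,1))
E
```

```text
top blue_spent 0.78 [169. 169. 205. 199.] ctr mm 464.1 130.1 size 88.1 45.8 ang 49.5 mean [463.3 129.7]
top blue_spent 0.7 [393. 211. 420. 241.] ctr mm 376.2 -458.4 size 47.0 81.3 ang 68.8 mean [ 375.9 -458.2]
top blue_spent 0.68 [303. 100. 323. 140.] ctr mm 643.5 -200.7 size 88.8 45.5 ang 13.2 mean [ 643.1 -200.4]
top orange_spent 0.91 [169. 101. 190. 139.] ctr mm 633.5 158.0 size 46.8 88.8 ang 87.3 mean [633.7 157.8]
top orange_spent 0.67 [272.  80. 351. 156.] ctr mm 659.9 -192.3 size 197.8 187.0 ang 14.1 mean [ 645.1 -192.6]
top blue_charged 0.72 [325. 194. 355. 208.] ctr mm 438.4 -289.5 size 40.4 86.3 ang 1.2 mean [ 438.3 -288.1]
top orange_charged 0.73 [110. 198. 143. 216.] ctr mm 396.3 293.0 size 92.4 43.5 ang 81.6 mean [396.1 293.3]
top blue_radio 0.58 [274.  80. 351. 152.] ctr mm 664.8 -193.0 size 199.0 190.2 ang 16.0 mean [ 649.5 -194.9]
top black_radio 0.58 [141.  78. 214. 152.] ctr mm 654.1 157.9 size 189.8 203.1 ang 88.8 mean [640.8 160.2]
top white_charger 0.7 [310. 184. 362. 216.] ctr mm 436.6 -278.2 size 79.3 139.7 ang 0.9 mean [ 434.3 -270.1]
top grey_charger 0.7 [ 99
[... 1314 characters left out ...]
60.9 -219.0 size 215.5 207.8 ang 15.8 mean [ 641.3 -238.9]
side blue_radio 0.7 [216. 119. 229. 140.] ctr mm 395.9 251.9 size 117.6 44.0 ang 88.6 mean [396.7 252.3]
side black_radio 0.94 [271. 126. 336. 172.] ctr mm 650.9 124.2 size 235.5 201.6 ang 87.2 mean [634.2 107.8]
side white_charger 0.97 [226. 236. 258. 280.] ctr mm 436.8 -304.2 size 79.8 149.6 ang 0.4 mean [ 434.8 -323.1]
side grey_charger 0.76 [210. 122. 234. 150.] ctr mm 399.2 273.6 size 174.9 85.5 ang 84.1 mean [400.7 255.7]
side parts_tray 0.91 [221. 183. 259. 213.] ctr mm 431.7 -43.9 size 100.1 150.2 ang 7.5 mean [433.  -47.1]
side screw_dish 0.82 [273. 178. 291. 195.] ctr mm 568.9 -9.7 size 70.2 61.2 ang 87.1 mean [567.5 -10.2]
```

View pics/crops.png

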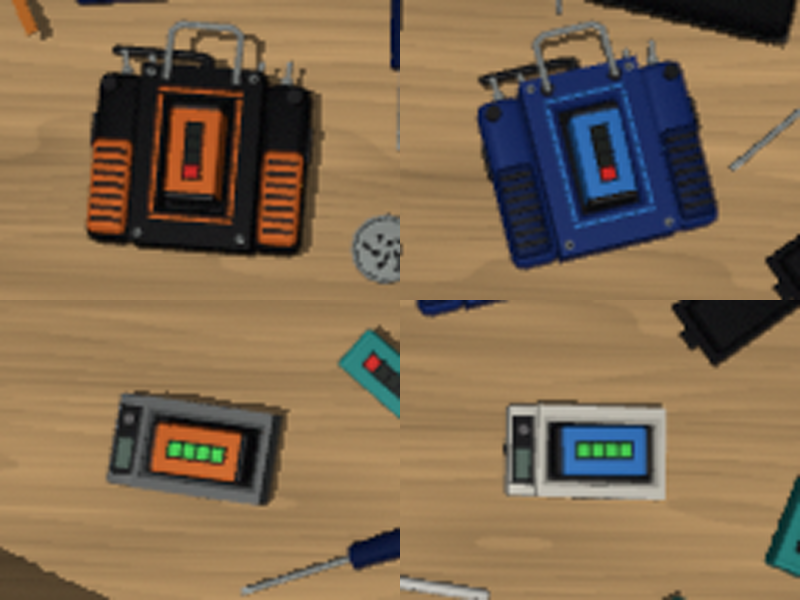

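```bash
cat >> h.py <<'E'
from scipy.optimize import minimize
def box(p,L,Wd,z0,z1):
    x,y,t=p; u=np.array([np.cos(t),np.sin(t)]); v=np.array([-u[1],u[0]])
    return np.array([[*(np.array([x,y])+sx*L/2*u+sy*Wd/2*v),z] for z in(z0,z1) for sx,sy in((-1,-1),(1,-1),(1,1),(-1,1))])
def sil(c,P,S=8):
    q=cv2.convexHull(((proj(c,P)+.5)*16*1).astype(np.float32)).reshape(-1,2)
    m=np.zeros((384*4,512*4),np.uint8); cv2.fillConvexPoly(m,(q/16*4*16).astype(np.int32),255,shift=4)
    return cv2.resize(m,(512,384),interpolation=cv2.INTER_AREA)/255.
def fit(views,p0,L,Wd,z0,z1):
    def f(p):
        e=0
        for c,reg in views:
            s=sil(c,box(p,L,Wd,z0,z1)); r=reg.astype(float)
            e+=1-np.minimum(s,r).sum()/np.maximum(s,r).sum()
        return e
    r=minimize(f,p0,method="Nelder-Mead",options=dict(initial_simplex=np.array(p0)+np.array([[0,0,0],[.008,0,0],[0,.008,0],[0,0,.1]]),xatol=1e-4,fatol=1e-4))
    return r.x,r.fun
E
python3 - <<'E'
from h import *
Q=dict(blue_spent=([.6435,-.2,.23],84,42,66,86),orange_spent=([.633,.158,-.05],84,42,66,86),blue_charged=([.438,-.289,1.57],84,42,36,56),orange_charged=([.396,.293,1.42],84,42,36,56),parts_tray=([.433,-.035,1.69],136,98,0,12),screw_dish=None)
regs={}
cs={n:None for n in("top","side")}
for n in cs:
    cs[n]=cam(n)
    for k,q in Q.items():
        if not q: continue
        g=proj(cs[n],[[q[0][0],q[0][1],q[4]/1000]])[0].astype(int)
        for r in ctrl.trace(n,k):
            if r["region"][g[1],g[0]] and r["region"].sum()<2500: regs[n,k]=r["region"];break
for k,q in Q.items():
    if not q: continue
    for names in(("top",),("side",),("top","side")):
        v=[(cs[n],regs[n,k]) for n in names if (n,k) in regs]
        if len(v)<len(names): print(k,names,"none");continue
        x,e=fit(v,q[0],*[a/1000 for a in q[1:]]); print(k,names,np.round(x[:2]*1000,1),round(np.degrees(x[2]),1),round(e,3))
E
```

```text
blue_spent ('top',) [ 646.2 -201.8] 13.1 0.064
blue_spent ('side',) [ 642.2 -209.3] 17.1 0.103
blue_spent ('top', 'side') [ 645.5 -202.8] 13.1 0.273
orange_spent ('top',) [635.8 159.6] -2.8 0.07
orange_spent ('side',) [633.6 156. ] -3.5 0.075
orange_spent ('top', 'side') [634.8 158.2] -2.7 0.204
blue_charged ('top',) [ 438.  -290.6] 89.6 0.075
blue_charged ('side',) [ 436.  -298.2] 91.9 0.079
blue_charged ('top', 'side') [ 436.8 -292.9] 91.8 0.256
orange_charged ('top',) [396.8 294.9] 82.4 0.087
orange_charged ('side',) [396.1 291.1] 85.3 0.053
orange_charged ('top', 'side') [396.5 292.1] 84.5 0.178
parts_tray ('top',) [433.3 -34.6] 97.2 0.058
parts_tray ('side',) [432. -33.] 96.8 0.073
parts_tray ('top', 'side') [433.1 -34.6] 97.2 0.135
```

```bash
cat > ov.py <<'E'
from h import *
def draw(c,polys,S):
    im=cv2.resize(c["color"],None,fx=S,fy=S,interpolation=cv2.INTER_CUBIC)
    for P,col in polys:
        p=(proj(c,P)+.5)*S
        cv2.polylines(im,[(p*16).astype(np.int32)],True,col,1,cv2.LINE_AA,shift=4)
    return im
E
python3 - <<'E'
from ov import *
pk=dict(bs=(.646,-.202,13.1,.086,.066),os=(.6355,.159,-2.8,.086,.066),bc=(.438,-.291,90.5,.056,.036),oc=(.3968,.2945,83,.056,.036))
polys=[]
for x,y,a,zt,zr in pk.values():
    p=(x,y,np.radians(a))
    polys+=[(box(p,.084,.042,zt,zt)[:4],(255,0,255)),(box(p,.102,.060,zr,zr)[:4],(0,255,255))]
polys.append((box((.4331,-.0346,np.radians(97.2)),.136,.098,.012,.012)[:4],(255,0,255)))
S=6
for n in("top","side"):
    c=cam(n); im=draw(c,polys,S); t=[]
    for x,y,a,zt,zr in pk.values():
        g=(proj(c,[[x,y,zt]])[0]*S).astype(int); t.append(im[g[1]-150:g[1]+150,g[0]-200:g[0]+200])
    cv2.imwrite(f"pics/ov_{n}.png",np.vstack([np.hstack(t[:2]),np.hstack(t[2:])]))
E
```

```text
(no output)
```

View pics/ov_top.png

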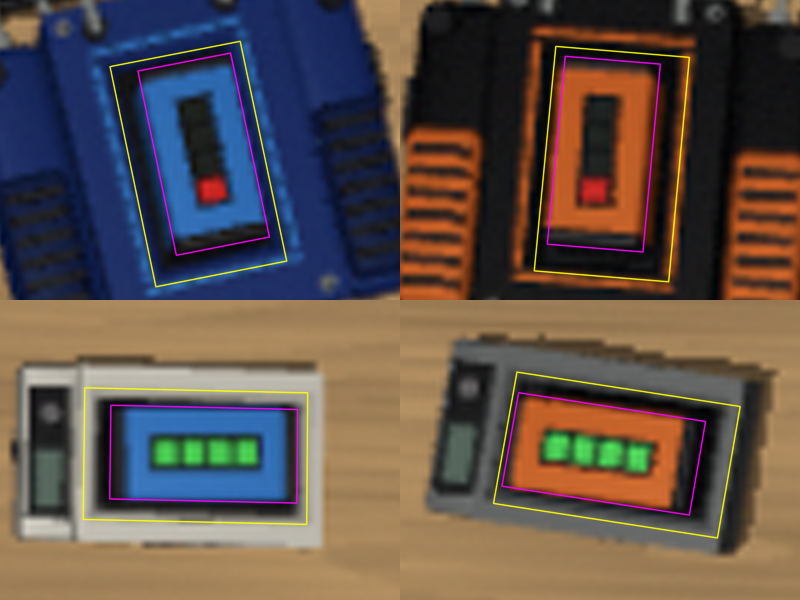

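View pics/ov_side.png

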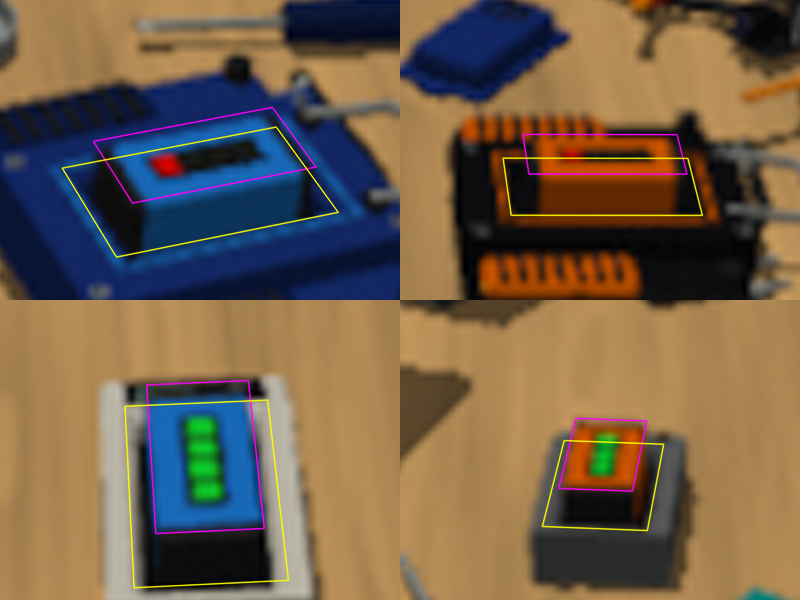

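Run:
```python
from h import *
for n in ("top","side"):
    c=cam(n); print(n,np.round(c["C"],3)); hsv=cv2.cvtColor(c["color"],cv2.COLOR_BGR2HSV).astype(int)
    V=[]
    G=dict(bs=(.646,-.202,.086),os=(.6355,.159,.086),bc=(.438,-.291,.056),oc=(.3968,.2945,.056))
    for k,(x,y,z) in G.items():
        g=proj(c,[[x,y,z]])[0].astype(int)
        m=np.zeros((384,512),bool); sl=np.s_[g[1]-30:g[1]+30,g[0]-30:g[0]+30]
        h,s,v=hsv[sl][...,0],hsv[sl][...,1],hsv[sl][...,2]
        col=((h>97)&(h<112)&(s>120)&(v>110)) if k[0]=="b" else ((h>5)&(h<18)&(s>170)&(v>110))
        m[sl]=col
        nl,lab,st,ce=cv2.connectedComponentsWithStats(m.astype(np.uint8),connectivity=8)
        for i in range(1,nl):
            if st[i,4]<25: continue
            pts=np.argwhere(lab==i)[:,::-1]
            for zz in ((z,.066) if k[1]=="s" else (z,)):
                W=bp(c,pts,zz)[:,:2]*1000; r=cv2.minAreaRect(W.astype(np.float32))
                print(n,k,zz,st[i].tolist(),np.round(r[0],1),np.round(r[1],1),round(r[2],1))
```

```text
top [ 0.379 -0.065  1.269]
top bs 0.086 [294, 96, 36, 48, 262] [ 645.1 -198.4] [114.6  72.4] 15.4
top bs 0.066 [294, 96, 36, 48, 262] [ 649.6 -200.7] [116.5  73.7] 15.4
top bs 0.086 [303, 105, 21, 28, 298] [ 646.9 -202. ] [71.1 41.1] 13.7
top bs 0.066 [303, 105, 21, 28, 298] [ 651.5 -204.3] [72.3 41.8] 13.7
top os 0.086 [165, 98, 27, 3, 27] [687.3 156.2] [68.9  2.5] 87.8
top os 0.066 [165, 98, 27, 3, 27] [692.5 160. ] [70.   2.5] 87.8
top os 0.086 [162, 100, 4, 38, 43] [633.8 192.2] [ 2.9 99.1] 87.7
top os 0.066 [162, 100, 4, 38, 43] [638.1 196.5] [  2.9 100.8] 87.7
top os 0.086 [188, 102, 3, 23, 25] [650.7 124.5] [ 2.6 59.1] 87.7
top os 0.066 [188, 102, 3, 23, 25] [655.3 127.7] [ 2.7 60.1] 87.7
top os 0.086 [167, 105, 18, 27, 296] [636.8 160.7] [40.5 71.1] 87.5
top os 0.066 [167, 105, 18, 27, 296] [641.2 164.5] [41.2 72.3] 87.5
top os 0.086 [146, 115, 10, 30, 169] [603.4 224.8] [77.4 23.6] 2.7
top os 0.066 [146, 115, 10, 30, 169] [607.2 229.7] [78.7 24. ] 2.7
top os 0.086 [198, 119, 8, 6, 31] [629.1  91.7] [13.4 18.4] 1.9
top os 0.066 [198, 119, 8, 6, 31] [633.3  94.4] [13.6 18.7] 1
[... 559 characters left out ...]
46.1] 13.3
side bs 0.086 [297, 203, 53, 26, 165] [ 641.4 -225.8] [114.2  73. ] 15.7
side bs 0.066 [297, 203, 53, 26, 165] [ 648.4 -202.7] [117.5  75.1] 15.7
side os 0.086 [302, 107, 8, 7, 29] [690.4 352.7] [56.2 16.9] 61.4
side os 0.066 [302, 107, 8, 7, 29] [698.7 392.5] [57.8 17.4] 61.4
side os 0.086 [287, 131, 23, 12, 176] [638.1 162. ] [71.4 70.3] 82.4
side os 0.066 [287, 131, 23, 12, 176] [645.  196.4] [73.4 72.3] 82.4
side os 0.086 [277, 155, 27, 6, 130] [595.2  40.9] [27.6 78.2] 87.2
side os 0.066 [277, 155, 27, 6, 130] [600.8  71.8] [28.4 80.5] 87.2
side bc 0.056 [234, 236, 19, 22, 279] [ 437.3 -294.9] [41.7 71.6] 0.7
side oc 0.056 [217, 122, 13, 11, 97] [398.  293.3] [71.6 41.9] 87.5
```

```bash
cat > plan.py <<'E'
import sys,numpy as np
from scipy.spatial.transform import Rotation as Ro
from bench import ctrl
o=ctrl.get_obs(); w,x,y,z=o["eef_rot"]; R=Ro.from_quat([x,y,z,w]).as_matrix()
h=np.degrees(np.arctan2(R[1,0],R[0,0])); tilt=np.degrees(np.arccos(-R[2,2])); p=o["eef_pos"]
print("t",round(o["time_s"],2),"pos",np.round(p*1000,1),"heading",round(h,2),"tilt",round(tilt,2),"open",round(o["opening"],3),"F",np.round(o["wrist_force"],1),"q6",round(o["q"][5],2))
if len(sys.argv)>1:
    X,Y,Z,H=map(float,sys.argv[1:5]); dh=(H-h+180)%360-180
    print("turn rz total",round(-dh,2))
    c,s=np.cos(np.radians(H)),np.sin(np.radians(H)); d=np.array([X/1000-p[0],Y/1000-p[1]])
    dx,dy=100*(d@[c,s]),100*(d@[s,-c]); n=int(np.ceil(np.hypot(dx,dy)/4.0))
    print("after turn: dx dy cm",round(dx,2),round(dy,2),"dz down cm",round(100*(p[2]-Z/1000),2),"rows@4cm",n, "per row",round(dx/max(n,1),3),round(dy/max(n,1),3))
E
python3 plan.py 646.5 -203.5 300 103.5
```

```text
t 2.0 pos [133.2 559.4 303.9] heading 76.6 tilt 0.0 open 1.001 F [-0.1  0.8  0.5] q6 -0.21
turn rz total -26.9
after turn: dx dy cm -86.16 32.1 dz down cm 0.39 rows@4cm 23 per row -3.746 1.396
```

>>> move_arm:
  rows: "0 0 0 0 0 -6.7 1;0 0 0 0 0 -6.7 1;0 0 0 0 0 -6.7 1;0 0 0 0 0 -6.8 1;-2 0.7 0 0 0 0 1;-3.8 1.4 0 0 0 0 1;-3.8 1.4 0 0 0 0 1;-3.8 1.4 0 0 0 0 1;-3.8 1.4 0 0 0 0 1;-3.8 1.4 0 0 0 0 1;-3.8 1.4 0 0 0 0 1;-3.8 1.4 0 0 0 0 1;-3.8 1.4 0 0 0 0 1;-3.8 1.4 0 0 0 0 1;-3.8 1.4 0 0 0 0 1;-3.8 1.4 0 0 0 0 1;-3.8 1.4 0 0 0 0 1;-3.8 1.4 0 0 0 0 1;-3.8 1.4 0 0 0 0 1;-3.8 1.4 0 0 0 0 1"

```text
time_s: 4.0
eef_pos: [0.4827, 0.0347, 0.3041]
eef_rot: [0.0, 0.619, 0.785, 0.0]
wrist_force: [0.9, 0.1, -0.3]
opening: 0.996
```

```bash
python3 plan.py 646.5 -203.5 200 103.5
```

```text
t 4.0 pos [482.7  34.7 304.1] heading 103.49 tilt 0.03 open 0.996 F [ 0.9  0.1 -0.3] q6 -1.98
turn rz total -0.01
after turn: dx dy cm -26.99 10.36 dz down cm 10.41 rows@4cm 8 per row -3.373 1.296
```

>>> move_arm:
  rows: "-3.6 1.4 0 0 0 0 1;-3.6 1.4 0 0 0 0 1;-3.6 1.4 0 0 0 0 1;-3.6 1.4 0 0 0 0 1;-3.6 1.4 2 0 0 0 1;-3.6 1.4 4 0 0 0 1;-2.5 1.0 4 0 0 0 1;0 0 0 0 0 0 1;0 0 0 0 0 0 1"

```text
time_s: 4.9
eef_pos: [0.6267, -0.1729, 0.2059]
eef_rot: [-0.002, 0.619, 0.785, -0.0]
wrist_force: [0.2, -0.0, 0.7]
opening: 1.003
```

```bash
python3 plan.py 646.5 -203.5 150 103.5
```

```text
t 4.9 pos [ 626.7 -172.9  205.9] heading 103.45 tilt 0.24 open 1.003 F [ 0.2 -0.   0.7] q6 -2.26
turn rz total -0.05
after turn: dx dy cm -3.44 1.21 dz down cm 5.59 rows@4cm 1 per row -3.439 1.21
```

>>> move_arm:
  rows: "-1.7 0.6 1 0 0 0 0.75;-1.7 0.6 1 0 0 0 0.75;0 0 2 0 0 0 0.75;0 0 1 0 0 0 0.75;0 0 0 0 0 0 0.75;0 0 0 0 0 0 0.75"

```text
time_s: 5.5
eef_pos: [0.6475, -0.2025, 0.1597]
eef_rot: [0.001, 0.619, 0.786, 0.0]
wrist_force: [0.8, -0.0, -0.0]
opening: 0.749
```

```bash
python3 plan.py 646.5 -203.5 140 103.5
python3 - <<'E'
from ov import *
t=[]
for n in("top","side"):
    c=cam(n); im=cv2.resize(c["color"],None,fx=5,fy=5,interpolation=cv2.INTER_CUBIC)
    g=(proj(c,[[.646,-.203,.1]])[0]*5).astype(int); t.append(im[g[1]-250:g[1]+250,g[0]-200:g[0]+200])
cv2.imwrite("pics/g1.png",np.hstack(t))
E
```

```text
t 5.5 pos [ 647.5 -202.5  159.7] heading 103.56 tilt 0.11 open 0.749 F [ 0.8 -0.  -0. ] q6 -2.29
turn rz total 0.06
after turn: dx dy cm -0.08 -0.12 dz down cm 1.97 rows@4cm 1 per row -0.075 -0.12
```

View pics/g1.png

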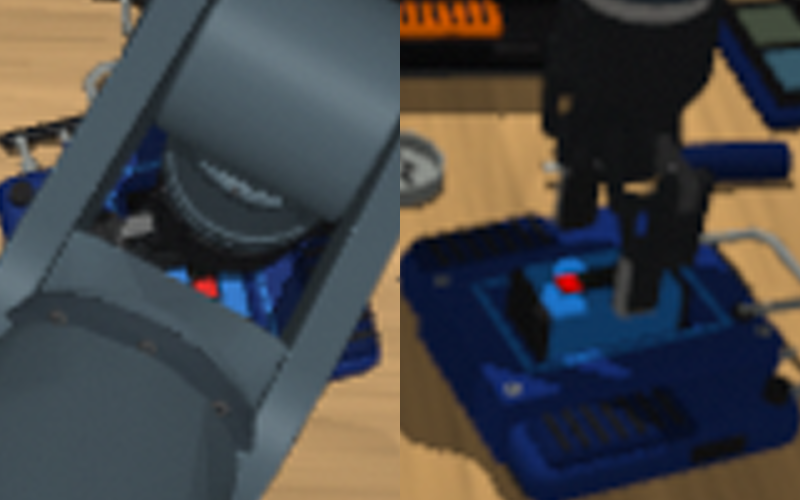

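>>> move_arm:
  rows: "0 -0.1 1 0 0 0 0.75;0 0 1 0 0 0 0.75;0 0 0 0 0 0 0.75;0 0 0 0 0 0 0;0 0 0 0 0 0 0;0 0 0 0 0 0 0;0 0 0 0 0 0 0;0 0 0 0 0 0 0"

```text
time_s: 6.4
eef_pos: [0.6461, -0.2034, 0.138]
eef_rot: [0.0, 0.619, 0.785, -0.0]
wrist_force: [-0.2, 0.4, -0.7]
opening: 0.478
```

```bash
python3 plan.py 646.5 -203.5 140 103.5
python3 - <<'E'
from ov import *
t=[]
for n in("side",):
    c=cam(n); im=cv2.resize(c["color"],None,fx=6,fy=6,interpolation=cv2.INTER_CUBIC)
    g=(proj(c,[[.646,-.203,.1]])[0]*6).astype(int); t.append(im[g[1]-250:g[1]+250,g[0]-350:g[0]+350])
cv2.imwrite("pics/g2.png",np.hstack(t))
E
```

```text
t 6.4 pos [ 646.1 -203.4  138. ] heading 103.5 tilt 0.01 open 0.478 F [-0.2  0.4 -0.7] q6 -2.29
turn rz total 0.0
after turn: dx dy cm -0.02 0.04 dz down cm -0.2 rows@4cm 1 per row -0.023 0.037
```

View pics/g2.png

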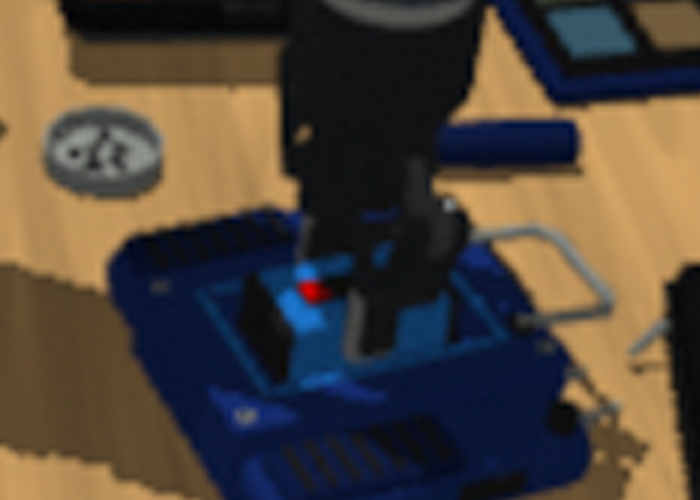

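>>> move_arm:
  rows: "0 0 -1 0 0 0 0;0 0 -1 0 0 0 0;0 0 -2 0 0 0 0;0 0 -2 0 0 0 0;0 0 -2.2 0 0 0 0;0 0 0 0 0 8 0;0 0 0 0 0 8 0;0 0 0 0 0 8 0;0 0 0 0 0 8 0;0 0 0 0 0 8 0;0 0 0 0 0 8 0;0 0 0 0 0 8 0;0 0 0 0 0 8 0;0 0 0 0 0 8 0;0 0 0 0 0 8 0;0 0 0 0 0 8 0;0 0 0 0 0 8.3 0;0 0 0 0 0 0 0"

```text
time_s: 8.25
eef_pos: [0.6463, -0.2034, 0.2211]
eef_rot: [0.0, 0.998, 0.062, 0.001]
wrist_force: [0.5, -0.1, -1.6]
opening: 0.48
```

```bash
python3 plan.py 433 -34.5 130 7.2
```

```text
t 8.25 pos [ 646.3 -203.4  221.1] heading 7.13 tilt 0.07 open 0.48 F [ 0.5 -0.1 -1.6] q6 -0.6
turn rz total -0.07
after turn: dx dy cm -19.04 -19.43 dz down cm 9.11 rows@4cm 7 per row -2.721 -2.776
```

Weight is felt (−1.6 N) and the grip is holding. Moving over the tray.

>>> move_arm:
  rows: "-2 -2 0 0 0 0 0;-2.8 -2.8 0 0 0 0 0;-2.8 -2.8 0 0 0 0 0;-2.8 -2.9 0 0 0 0 0;-2.8 -2.9 0 0 0 0 0;-2.8 -2.9 2 0 0 0 0;-2 -2.1 2 0 0 0 0;-1 -1 2 0 0 0 0;0 0 2 0 0 0 0;0 0 1 0 0 0 0;0 0 0 0 0 0 0;0 0 0 0 0 0 0"

```text
time_s: 9.45
eef_pos: [0.4341, -0.0351, 0.1307]
eef_rot: [0.0, 0.998, 0.063, 0.0]
wrist_force: [-0.1, 0.2, -1.9]
opening: 0.479
```

```bash
python3 plan.py 433 -34.5 91 7.2
```

```text
t 9.45 pos [434.1 -35.1 130.7] heading 7.26 tilt 0.06 open 0.479 F [-0.1  0.2 -1.9] q6 -0.48
turn rz total 0.06
after turn: dx dy cm -0.1 -0.07 dz down cm 3.97 rows@4cm 1 per row -0.097 -0.074
```

>>> move_arm:
  rows: "-0.1 0 1.5 0 0 0 0;0 0 1.5 0 0 0 0;0 0 0.5 0 0 0 0;0 0 0.3 0 0 0 0;0 0 0.1 0 0 0 0;0 0 0.1 0 0 0 0;0 0 0 0 0 0 0"

```text
time_s: 10.15
eef_pos: [0.4326, -0.0349, 0.0903]
eef_rot: [0.0, 0.998, 0.063, 0.0]
wrist_force: [0.1, 0.3, -0.9]
opening: 0.477
```

```bash
python3 plan.py 433 -34.5 90 7.2
python3 - <<'E'
from ov import *
t=[]
for n in("side",):
    c=cam(n); im=cv2.resize(c["color"],None,fx=6,fy=6,interpolation=cv2.INTER_CUBIC)
    g=(proj(c,[[.433,-.035,.03]])[0]*6).astype(int); t.append(im[g[1]-250:g[1]+250,g[0]-350:g[0]+350])
cv2.imwrite("pics/g3.png",np.hstack(t))
E
```

```text
t 10.15 pos [432.6 -34.9  90.3] heading 7.21 tilt 0.05 open 0.477 F [ 0.1  0.3 -0.9] q6 -0.48
turn rz total 0.01
after turn: dx dy cm 0.05 -0.04 dz down cm 0.03 rows@4cm 1 per row 0.046 -0.037
```

View pics/g3.png

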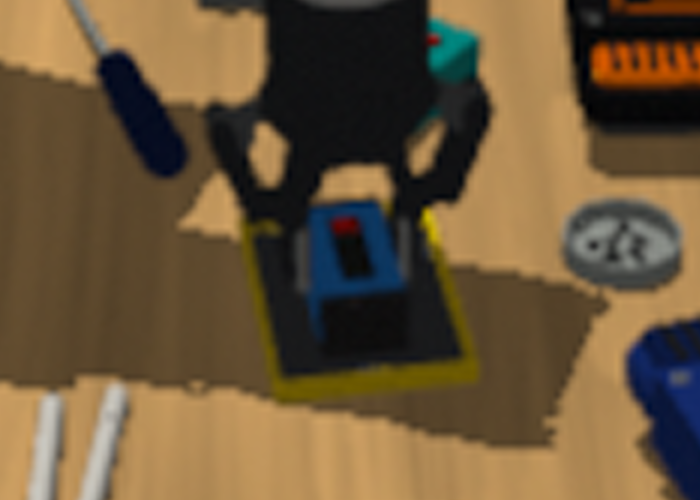

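The pack sits in the tray at about (355,270) in the crop and is just touching the foam. I'll open the gripper and lift.

>>> move_arm:
  rows: "0 0 0 0 0 0 0.75;0 0 0 0 0 0 0.75;0 0 0 0 0 0 0.75;0 0 0 0 0 0 0.75;0 0 0 0 0 0 0.75;0 0 -1 0 0 0 0.75;0 0 -2 0 0 0 0.75;0 0 -3 0 0 0 0.75;0 0 -3 0 0 6.2 0.75;0 0 0 0 0 0 0.75;0 0 0 0 0 0 0.75"

```text
time_s: 11.3
eef_pos: [0.4327, -0.0349, 0.181]
eef_rot: [0.0, 1.0, 0.009, 0.001]
wrist_force: [0.3, -0.3, -0.0]
opening: 0.746
```

```bash
python3 plan.py 437.4 -293.3 140 1
```

```text
t 11.3 pos [432.7 -34.9 181. ] heading 1.07 tilt 0.14 open 0.746 F [ 0.3 -0.3 -0. ] q6 -0.37
turn rz total 0.07
after turn: dx dy cm 0.02 25.84 dz down cm 4.1 rows@4cm 7 per row 0.002 3.691
```

>>> move_arm:
  rows: "0 2 0 0 0 0 0.75;0 4 0 0 0 0 0.75;0 4 0 0 0 0 0.75;0 4 0 0 0 0 0.75;0 4 0 0 0 0 0.75;0 4 0 0 0 0 0.75;0 2.8 1 0 0 0 0.75;0 1 2 0 0 0 0.75;0 0 1 0 0 0 0.75;0 0 0 0 0 0 0.75;0 0 0 0 0 0 0.75"

```text
time_s: 12.4
eef_pos: [0.4365, -0.2915, 0.1394]
eef_rot: [-0.001, 1.0, 0.009, -0.001]
wrist_force: [-0.4, -0.1, -0.3]
opening: 0.754
```

```bash
python3 plan.py 437.4 -293.3 108 1
python3 - <<'E'
from ov import *
t=[]
for n in("top","side",):
    c=cam(n); im=cv2.resize(c["color"],None,fx=6,fy=6,interpolation=cv2.INTER_CUBIC)
    P=(.433,-.0346,.038) if n=="top" else (.438,-.29,.06)
    g=(proj(c,[P])[0]*6).astype(int); t.append(im[g[1]-250:g[1]+250,g[0]-200:g[0]+200])
cv2.imwrite("pics/g4.png",np.hstack(t))
E
```

```text
t 12.4 pos [ 436.5 -291.5  139.4] heading 1.07 tilt 0.12 open 0.754 F [-0.4 -0.1 -0.3] q6 -0.83
turn rz total 0.07
after turn: dx dy cm 0.09 0.18 dz down cm 3.14 rows@4cm 1 per row 0.089 0.182
```

View pics/g4.png

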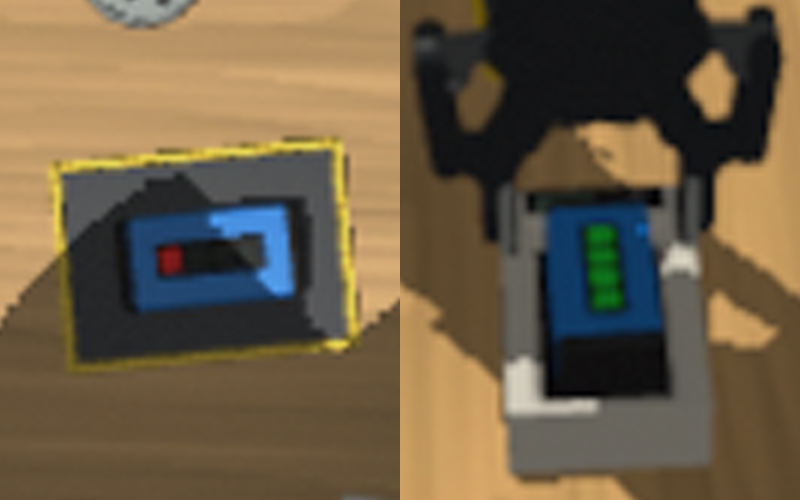

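>>> move_arm:
  rows: "0.1 0.2 1 0 0 0 0.75;0 0 1 0 0 0 0.75;0 0 0.8 0 0 0 0.75;0 0 0.3 0 0 0 0.75;0 0 0 0 0 0 0.75;0 0 0 0 0 0 0;0 0 0 0 0 0 0;0 0 0 0 0 0 0;0 0 0 0 0 0 0;0 0 0 0 0 0 0"

```text
time_s: 13.5
eef_pos: [0.4382, -0.2951, 0.1095]
eef_rot: [0.0, 1.0, 0.009, 0.0]
wrist_force: [0.9, -0.8, 4.7]
opening: 0.476
```

```bash
python3 plan.py 437.4 -293.3 108 1
```

```text
t 13.5 pos [ 438.2 -295.1  109.5] heading 1.0 tilt 0.08 open 0.476 F [ 0.9 -0.8  4.7] q6 -0.84
turn rz total 0.0
after turn: dx dy cm -0.08 -0.18 dz down cm 0.15 rows@4cm 1 per row -0.076 -0.184
```

>>> move_arm:
  rows: "0 0 -1 0 0 0 0;0 0 -1 0 0 0 0;0 0 -2 0 0 0 0;0 0 -3 0 0 0 0;0 0 -3 0 0 0 0;0 0 -2 0 0 -8 0;0 0 0 0 0 -8 0;0 0 0 0 0 -8 0;0 0 0 0 0 -8 0;0 0 0 0 0 -8 0;0 0 0 0 0 -8 0;0 0 0 0 0 -8 0;0 0 0 0 0 -8 0;0 0 0 0 0 -8 0;0 0 0 0 0 -8 0;0 0 0 0 0 -8 0;0 0 0 0 0 -8 0;0 0 0 0 0 -8 0;0 0 0 0 0 0 0;0 0 0 0 0 0 0"

```text
time_s: 15.5
eef_pos: [0.4377, -0.2946, 0.2293]
eef_rot: [0.0, 0.61, 0.792, -0.0]
wrist_force: [-0.6, 0.9, -2.0]
opening: 0.478
```

```bash
python3 plan.py 651.4 -201 160 105
python3 - <<'E'
from ov import *
t=[]
for n in("top","side"):
    c=cam(n); z=.066
    im=draw(c,[(box((.6495,-.2015,np.radians(15)),L,W,z,z)[:4],cl) for L,W,cl in((.102,.06,(0,255,255)),(.116,.0735,(0,0,255)))]+[(box((.4385,-.290,np.radians(91)),.102,.06,.036,.036)[:4],(0,255,255))],6)
    for P in((.6495,-.2015,.066),(.438,-.29,.036)):
        g=(proj(c,[P])[0]*6).astype(int); t.append(im[g[1]-150:g[1]+150,g[0]-200:g[0]+200])
cv2.imwrite("pics/g5.png",np.vstack([np.hstack(t[:2]),np.hstack(t[2:])]))
E
```

```text
t 15.5 pos [ 437.7 -294.6  229.3] heading 104.79 tilt 0.01 open 0.478 F [-0.6  0.9 -2. ] q6 -2.65
turn rz total -0.21
after turn: dx dy cm 3.51 23.06 dz down cm 6.93 rows@4cm 6 per row 0.586 3.844
```

View pics/g5.png

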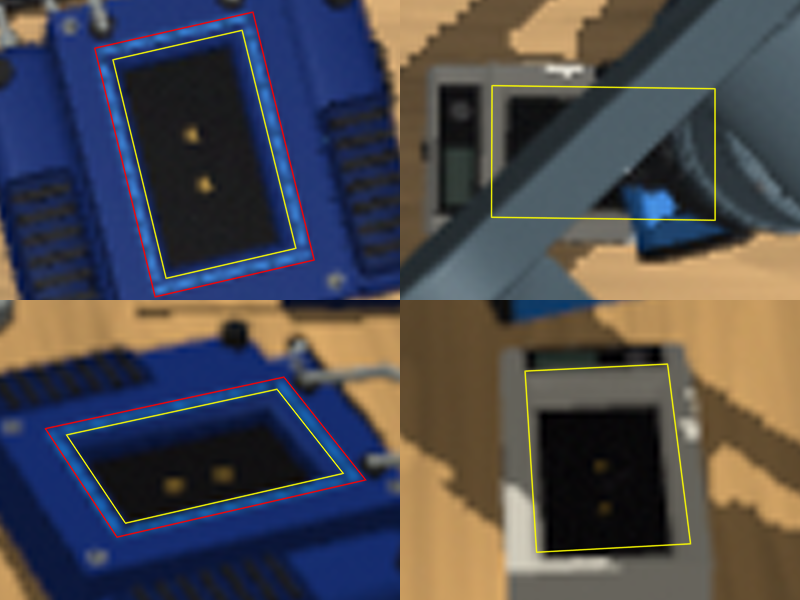

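>>> move_arm:
  rows: "0.2 2 0 0 0 -0.2 0;0.6 3.8 0 0 0 0 0;0.6 3.8 0 0 0 0 0;0.6 3.8 0 0 0 0 0;0.6 3.8 1 0 0 0 0;0.6 3.8 2 0 0 0 0;0.3 2 2 0 0 0 0;0 0 1.4 0 0 0 0;0 0 0 0 0 0 0;0 0 0 0 0 0 0"

```text
time_s: 16.6
eef_pos: [0.6498, -0.2011, 0.1647]
eef_rot: [-0.001, 0.608, 0.794, -0.0]
wrist_force: [0.9, -0.7, -1.7]
opening: 0.475
```

```bash
python3 plan.py 651.4 -201 139 105
python3 - <<'E'
from ov import *
t=[]
for n in("top","side"):
    c=cam(n); z=.066
    im=draw(c,[],6)
    for P in((.6495,-.2015,.066),):
        g=(proj(c,[P])[0]*6).astype(int); t.append(im[g[1]-200:g[1]+200,g[0]-200:g[0]+200])
cv2.imwrite("pics/g6.png",np.hstack(t))
E
```

```text
t 16.6 pos [ 649.8 -201.1  164.7] heading 105.13 tilt 0.08 open 0.475 F [ 0.9 -0.7 -1.7] q6 -2.31
turn rz total 0.13
after turn: dx dy cm -0.03 0.16 dz down cm 2.57 rows@4cm 1 per row -0.028 0.16
```

View pics/g6.png

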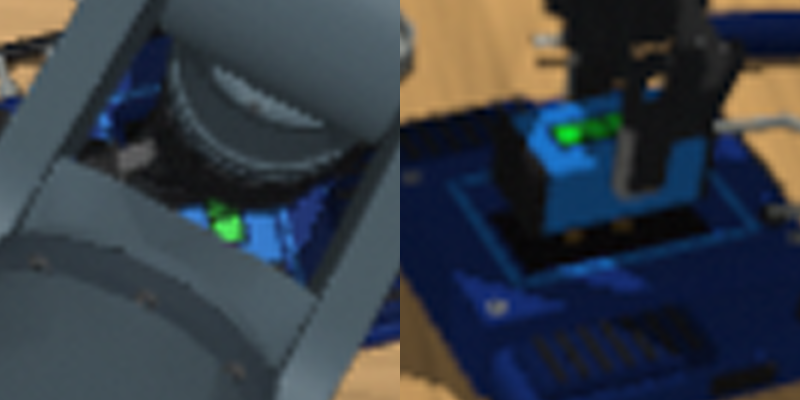

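>>> move_arm:
  rows: "0 0.1 1 0 0 0 0;0 0 0.8 0 0 0 0;0 0 0.3 0 0 0 0;0 0 0.2 0 0 0 0;0 0 0.2 0 0 0 0;0 0 0 0 0 0 0"

```text
time_s: 17.3
eef_pos: [0.6517, -0.2005, 0.1399]
eef_rot: [0.0, 0.607, 0.794, -0.0]
wrist_force: [0.1, 0.1, -1.6]
opening: 0.479
```

```bash
python3 plan.py 651.4 -201 139 105
```

```text
t 17.3 pos [ 651.7 -200.5  139.9] heading 105.21 tilt 0.01 open 0.479 F [ 0.1  0.1 -1.6] q6 -2.31
turn rz total 0.21
after turn: dx dy cm -0.04 -0.04 dz down cm 0.09 rows@4cm 1 per row -0.04 -0.039
```

>>> move_arm:
  rows: "0 0 0.1 0 0 0 0;0 0 0 0 0 0 0;0 0 0 0 0 0 0.75;0 0 0 0 0 0 0.75;0 0 0 0 0 0 0.75;0 0 0 0 0 0 0.75;0 0 0 0 0 0 0.75;0 0 -1 0 0 0 0.75;0 0 -2 0 0 0 0.75;0 0 -3 0 0 0 0.75;0 0 -2 0 0 6 0.75;0 0 0 0 0 6 0.75;0 0 0 0 0 5.9 0.75;0 0 0 0 0 0 0.75"

```text
time_s: 18.7
eef_pos: [0.6518, -0.2005, 0.2201]
eef_rot: [0.001, 0.724, 0.69, 0.0]
wrist_force: [-0.6, 0.3, -0.6]
opening: 0.749
```

```bash
python3 plan.py 637 160.5 160 87.3
```

```text
t 18.7 pos [ 651.8 -200.5  220.1] heading 87.26 tilt 0.07 open 0.749 F [-0.6  0.3 -0.6] q6 -2.0
turn rz total -0.04
after turn: dx dy cm 35.99 -3.18 dz down cm 6.01 rows@4cm 10 per row 3.599 -0.318
```

>>> move_arm:
  rows: "2 -0.2 0 0 0 0 0.75;4 -0.4 0 0 0 0 0.75;4 -0.3 0 0 0 0 0.75;4 -0.4 0 0 0 0 0.75;4 -0.3 0 0 0 0 0.75;4 -0.4 0 0 0 0 0.75;4 -0.3 0 0 0 0 0.75;4 -0.4 0 0 0 0 0.75;3.5 -0.3 1 0 0 0 0.75;2.0 -0.2 2 0 0 0 0.75;0.5 0 2 0 0 0 0.75;0 0 1 0 0 0 0.75;0 0 0 0 0 0 0.75;0 0 0 0 0 0 0.75"

```text
time_s: 20.1
eef_pos: [0.6367, 0.1603, 0.1594]
eef_rot: [0.0, 0.723, 0.69, 0.0]
wrist_force: [0.2, 0.5, 0.2]
opening: 0.746
```

```bash
python3 plan.py 637 160.5 139.5 87.3
python3 - <<'E'
from ov import *
t=[]
for n in("top","side"):
    c=cam(n); z=.066
    im=draw(c,[],6)
    for P in((.6495,-.2015,.066),(.6365,.16,.1)):
        g=(proj(c,[P])[0]*6).astype(int); t.append(im[max(0,g[1]-150):g[1]+150,g[0]-200:g[0]+200])
cv2.imwrite("pics/g7.png",np.vstack([np.hstack(t[:2]),np.hstack(t[2:])]))
E
```

```text
t 20.1 pos [636.7 160.3 159.4] heading 87.32 tilt 0.02 open 0.746 F [0.2 0.5 0.2] q6 -1.46
turn rz total 0.02
after turn: dx dy cm 0.02 0.03 dz down cm 1.99 rows@4cm 1 per row 0.019 0.028
```

View pics/g7.png

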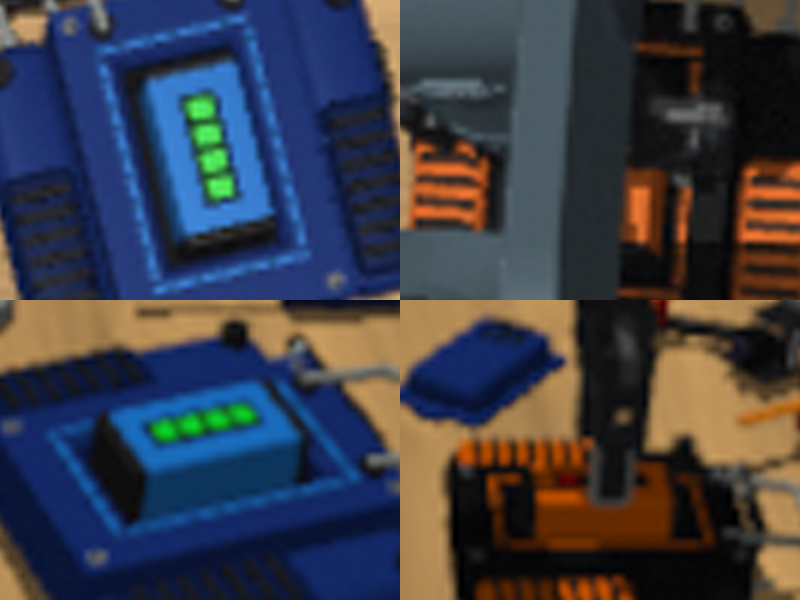

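Blue charged is seated in the blue radio (crop 205,160), and the gripper straddles the orange spent pack. Next I descend and grip.

>>> move_arm:
  rows: "0 0 1 0 0 0 0.75;0 0 0.7 0 0 0 0.75;0 0 0.3 0 0 0 0.75;0 0 0 0 0 0 0.75;0 0 0 0 0 0 0;0 0 0 0 0 0 0;0 0 0 0 0 0 0;0 0 0 0 0 0 0;0 0 0 0 0 0 0"

```text
time_s: 21.1
eef_pos: [0.6369, 0.1607, 0.1395]
eef_rot: [0.0, 0.724, 0.69, 0.0]
wrist_force: [-0.2, 0.1, 3.5]
opening: 0.474
```

```bash
python3 plan.py 637 160.5 139.5 1
python3 - <<'E'
from ov import *
t=[]
y0=[-.290,-.293,-.295]
for n in("top","side"):
    c=cam(n)
    for yy in (-.290,-.2945):
        im=draw(c,[(box((.438,yy,np.radians(91)),L,W,z,z)[:4],cl) for L,W,z,cl in((.102,.06,.036,(0,255,255)),(.094,.052,.022,(255,0,255)))],6)
        P=(.438,-.29,.036)
        g=(proj(c,[P])[0]*6).astype(int); t.append(im[max(0,g[1]-150):g[1]+150,g[0]-200:g[0]+200])
cv2.imwrite("pics/g8.png",np.vstack([np.hstack(t[:2]),np.hstack(t[2:])]))
E
```

```text
t 21.1 pos [636.9 160.7 139.5] heading 87.31 tilt 0.06 open 0.474 F [-0.2  0.1  3.5] q6 -1.46
turn rz total 86.31
after turn: dx dy cm 0.01 0.02 dz down cm -0.0 rows@4cm 1 per row 0.011 0.022
```

View pics/g8.png

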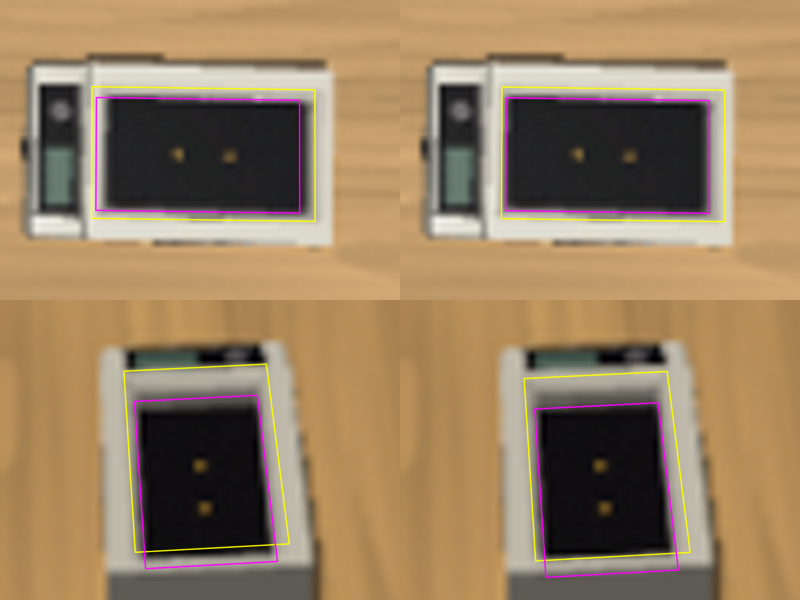

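>>> move_arm:
  rows: "0 0 -1 0 0 0 0;0 0 -1 0 0 0 0;0 0 -2 0 0 0 0;0 0 -2 0 0 0 0;0 0 -2.4 0 0 0 0;0 0 0 0 0 7.9 0;0 0 0 0 0 7.9 0;0 0 0 0 0 7.9 0;0 0 0 0 0 7.9 0;0 0 0 0 0 7.9 0;0 0 0 0 0 7.9 0;0 0 0 0 0 7.9 0;0 0 0 0 0 7.9 0;0 0 0 0 0 7.9 0;0 0 0 0 0 7.9 0;0 0 0 0 0 7.6 0;0 0 0 0 0 0 0;0 0 0 0 0 0 0"

```text
time_s: 23.0
eef_pos: [0.6365, 0.1607, 0.2233]
eef_rot: [0.0, 1.0, 0.008, 0.0]
wrist_force: [-0.8, 0.1, -1.3]
opening: 0.474
```

```bash
python3 plan.py 438 -294 140 0.7
```

```text
t 23.0 pos [636.5 160.7 223.3] heading 0.91 tilt 0.01 open 0.474 F [-0.8  0.1 -1.3] q6 0.05
turn rz total 0.21
after turn: dx dy cm -20.4 45.22 dz down cm 8.33 rows@4cm 13 per row -1.57 3.479
```

>>> move_arm:
  rows: "-0.8 1.7 0 0 0 0.2 0;-1.6 3.5 0 0 0 0 0;-1.6 3.5 0 0 0 0 0;-1.6 3.5 0 0 0 0 0;-1.6 3.5 0 0 0 0 0;-1.6 3.5 0 0 0 0 0;-1.6 3.5 0 0 0 0 0;-1.6 3.5 0 0 0 0 0;-1.6 3.5 0 0 0 0 0;-1.6 3.5 0 0 0 0 0;-1.6 3.5 0 0 0 0 0;-1.6 3.5 0 0 0 0 0;-1.2 3 1 0 0 0 0;-0.8 2 2 0 0 0 0;0 0 2 0 0 0 0;0 0 2 0 0 0 0;0 0 1 0 0 0 0;0 0 0 0 0 0 0;0 0 0 0 0 0 0"

```text
time_s: 24.9
eef_pos: [0.437, -0.2933, 0.1436]
eef_rot: [0.0, 1.0, 0.005, 0.0]
wrist_force: [0.1, 0.2, -1.4]
opening: 0.476
```

```bash
python3 plan.py 438 -294 109.5 0.7
```

```text
t 24.9 pos [ 437.  -293.3  143.6] heading 0.58 tilt 0.04 open 0.476 F [ 0.1  0.2 -1.4] q6 -0.83
turn rz total -0.12
after turn: dx dy cm 0.1 0.07 dz down cm 3.41 rows@4cm 1 per row 0.101 0.073
```

Run:
```python
from ov import *
t=[]
for n in("top","side"):
    c=cam(n)
    im=draw(c,[],6)
    P=(.438,-.294,.05)
    g=(proj(c,[P])[0]*6).astype(int); t.append(im[max(0,g[1]-200):g[1]+150,g[0]-200:g[0]+200])
    if n=="top":
        im=draw(c,[(box((.6375,.162,np.radians(-2.8)),L,W,z,z)[:4],cl) for L,W,z,cl in((.102,.06,.066,(0,255,255)),(.094,.052,.052,(255,0,255)))]+[(box((.397,.2935,np.radians(83)),.102,.06,.036,.036)[:4],(0,255,255))],6)
    if n=="side":
        im=draw(c,[(box((.6375,.162,np.radians(-2.8)),L,W,z,z)[:4],cl) for L,W,z,cl in((.102,.06,.066,(0,255,255)),(.094,.052,.052,(255,0,255)))],6)
    g=(proj(c,[(.6375,.162,.066)])[0]*6).astype(int); t.append(im[max(0,g[1]-200):g[1]+150,g[0]-200:g[0]+200])
t=[cv2.resize(a,(400,300)) for a in t]
cv2.imwrite("pics/g9.png",np.vstack([np.hstack(t[:2]),np.hstack(t[2:])]))
```

```text
(no output)
```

View pics/g9.png

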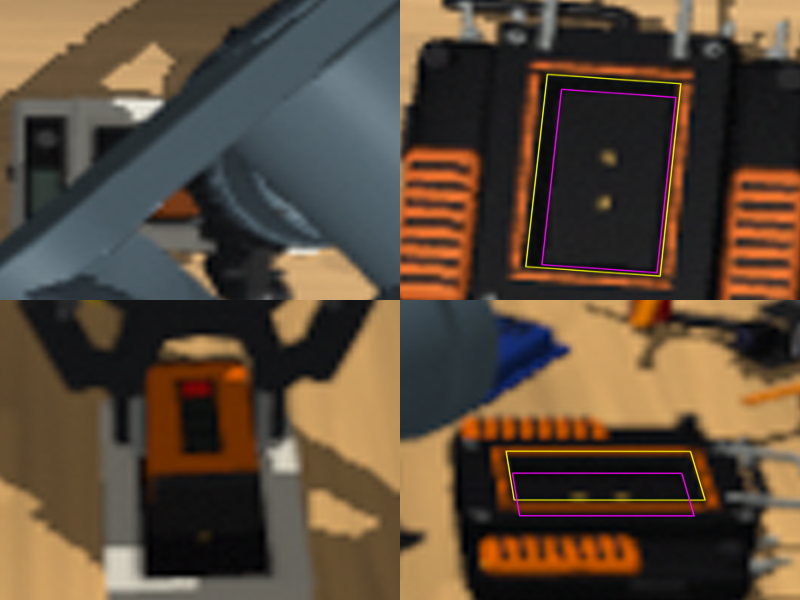

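>>> move_arm:
  rows: "0.1 0.1 1 0 0 0 0;0 0 1 0 0 0 0;0 0 0.8 0 0 0 0;0 0 0.3 0 0 0 0;0 0 0.2 0 0 0 0;0 0 0 0 0 0 0;0 0 0 0 0 0 0"

```text
time_s: 25.7
eef_pos: [0.4377, -0.2943, 0.11]
eef_rot: [0.0, 1.0, 0.004, 0.0]
wrist_force: [0.5, 0.2, -1.6]
opening: 0.48
```

```bash
python3 plan.py 438 -294 109 0.7
```

```text
t 25.7 pos [ 437.7 -294.3  110. ] heading 0.51 tilt 0.03 open 0.48 F [ 0.5  0.2 -1.6] q6 -0.83
turn rz total -0.19
after turn: dx dy cm 0.03 -0.03 dz down cm 0.1 rows@4cm 1 per row 0.028 -0.028
```

>>> move_arm:
  rows: "0 0 0.1 0 0 0 0;0 0 0 0 0 0 0;0 0 0 0 0 0 0.75;0 0 0 0 0 0 0.75;0 0 0 0 0 0 0.75;0 0 0 0 0 0 0.75;0 0 0 0 0 0 0.75;0 0 -1 0 0 0 0.75;0 0 -2 0 0 0 0.75;0 0 -3 0 0 0 0.75;0 0 -3 0 0 6.5 0.75;0 0 -1 0 0 0 0.75;0 0 0 0 0 0 0.75;0 0 0 0 0 0 0.75"

```text
time_s: 27.1
eef_pos: [0.4372, -0.2938, 0.2082]
eef_rot: [-0.0, 0.999, -0.052, -0.0]
wrist_force: [-0.3, 0.3, -0.8]
opening: 0.753
```

```bash
python3 plan.py 397.3 294.5 140 -6
```

```text
t 27.1 pos [ 437.2 -293.8  208.2] heading -5.91 tilt 0.05 open 0.753 F [-0.3  0.3 -0.8] q6 -0.71
turn rz total 0.09
after turn: dx dy cm -10.12 -58.09 dz down cm 6.82 rows@4cm 15 per row -0.675 -3.873
```

>>> move_arm:
  rows: "-0.3 -2 0 0 0 0 0.75;-0.7 -4 0 0 0 0 0.75;-0.7 -4 0 0 0 0 0.75;-0.7 -4 0 0 0 0 0.75;-0.7 -4 0 0 0 0 0.75;-0.7 -4 0 0 0 0 0.75;-0.7 -4 0 0 0 0 0.75;-0.7 -4 0 0 0 0 0.75;-0.7 -4 0 0 0 0 0.75;-0.7 -4 0 0 0 0 0.75;-0.7 -4 0 0 0 0 0.75;-0.7 -4 0 0 0 0 0.75;-0.7 -4 0 0 0 0 0.75;-0.7 -4 0 0 0 0 0.75;-0.7 -3 1 0 0 0 0.75;-0.4 -1 2 0 0 0 0.75;0 0 2 0 0 0 0.75;0 0 1 0 0 0 0.75;0 0 0 0 0 0 0.75;0 0 0 0 0 0 0.75"

```text
time_s: 29.1
eef_pos: [0.3934, 0.2934, 0.1488]
eef_rot: [0.0, 0.999, -0.052, -0.0]
wrist_force: [-0.5, -0.2, 0.1]
opening: 0.75
```

```bash
python3 plan.py 397.3 294.5 110 -6;python3 - <<'E'
from ov import *
t=[]
for n in("top","side"):
    c=cam(n)
    im=draw(c,[],6)
    for P in ((.438,-.294,.05),(.397,.294,.06)):
        g=(proj(c,[P])[0]*6).astype(int); t.append(im[max(0,g[1]-150):g[1]+150,g[0]-200:g[0]+200])
t=[cv2.resize(a,(400,300)) for a in t]
cv2.imwrite("pics/g10.png",np.vstack([np.hstack(t[:2]),np.hstack(t[2:])]))
E
```

```text
t 29.1 pos [393.4 293.4 148.8] heading -6.01 tilt 0.05 open 0.75 F [-0.5 -0.2  0.1] q6 0.5
turn rz total -0.01
after turn: dx dy cm 0.37 -0.15 dz down cm 3.88 rows@4cm 1 per row 0.372 -0.146
```

View pics/g10.png

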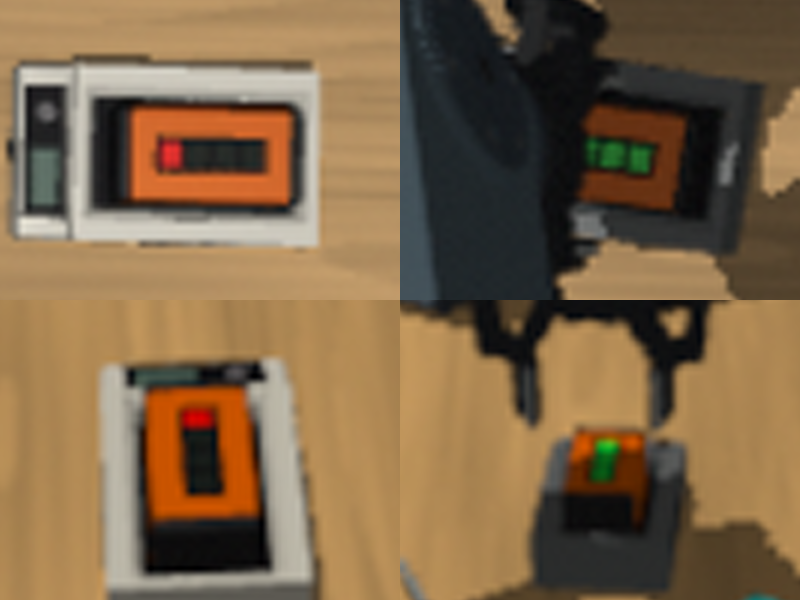

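>>> move_arm:
  rows: "0.4 -0.1 0 0 0 0 0.75;0 0 1.5 0 0 0 0.75;0 0 1.5 0 0 0 0.75;0 0 0.6 0 0 0 0.75;0 0 0.3 0 0 0 0.75;0 0 0 0 0 0 0.75;0 0 0 0 0 0 0;0 0 0 0 0 0 0;0 0 0 0 0 0 0;0 0 0 0 0 0 0;0 0 0 0 0 0 0"

```text
time_s: 30.3
eef_pos: [0.3985, 0.2946, 0.1109]
eef_rot: [-0.0, 0.999, -0.052, 0.001]
wrist_force: [-0.4, -1.0, 5.5]
opening: 0.474
```

```bash
python3 plan.py 397.3 294.5 110 -6
```

```text
t 30.3 pos [398.5 294.6 110.9] heading -5.99 tilt 0.1 open 0.474 F [-0.4 -1.   5.5] q6 0.5
turn rz total 0.01
after turn: dx dy cm -0.12 0.02 dz down cm 0.09 rows@4cm 1 per row -0.121 0.018
```

>>> move_arm:
  rows: "0 0 -1 0 0 0 0;0 0 -1 0 0 0 0;0 0 -2 0 0 0 0;0 0 -3 0 0 0 0;0 0 -3 0 0 0 0;0 0 -2 0 0 -7.8 0;0 0 0 0 0 -7.8 0;0 0 0 0 0 -7.8 0;0 0 0 0 0 -7.8 0;0 0 0 0 0 -7.8 0;0 0 0 0 0 -7.8 0;0 0 0 0 0 -7.8 0;0 0 0 0 0 -7.8 0;0 0 0 0 0 -7.8 0;0 0 0 0 0 -7.8 0;0 0 0 0 0 -7.8 0;0 0 0 0 0 -7.4 0;0 0 0 0 0 0 0;0 0 0 0 0 0 0"

```text
time_s: 32.2
eef_pos: [0.3978, 0.2942, 0.2303]
eef_rot: [0.0, 0.725, 0.688, 0.0]
wrist_force: [-0.6, 0.2, -1.4]
opening: 0.475
```

```bash
python3 plan.py 637.5 161 165 87.2
python3 - <<'E'
from ov import *
t=[]
for n in("top","side"):
    c=cam(n)
    im=draw(c,[(box((.397,.2935,np.radians(83)),L,W,z,z)[:4],cl) for L,W,z,cl in((.102,.06,.036,(0,255,255)),(.094,.052,.022,(255,0,255)))],6)
    for P in ((.397,.294,.04),):
        g=(proj(c,[P])[0]*6).astype(int); t.append(im[max(0,g[1]-150):g[1]+150,g[0]-200:g[0]+200])
cv2.imwrite("pics/g11.png",np.hstack(t))
E
```

```text
t 32.2 pos [397.8 294.2 230.3] heading 87.01 tilt 0.02 open 0.475 F [-0.6  0.2 -1.4] q6 -1.12
turn rz total -0.19
after turn: dx dy cm -12.13 24.6 dz down cm 6.53 rows@4cm 7 per row -1.733 3.514
```

View pics/g11.png

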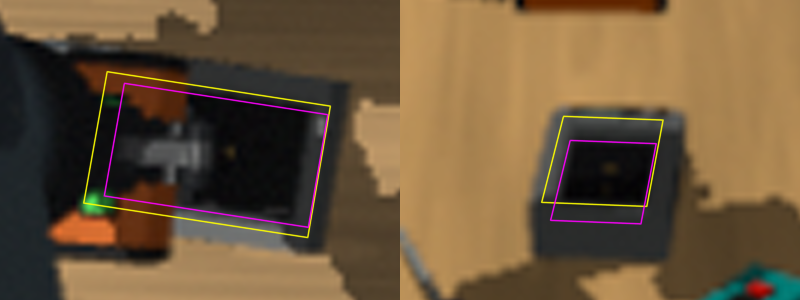

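>>> move_arm:
  rows: "-0.9 1.7 0 0 0 -0.2 0;-1.7 3.5 0 0 0 0 0;-1.7 3.5 0 0 0 0 0;-1.7 3.5 0 0 0 0 0;-1.7 3.5 0 0 0 0 0;-1.7 3.5 1 0 0 0 0;-1.7 3.5 2 0 0 0 0;-1 1.9 2 0 0 0 0;0 0 1.5 0 0 0 0;0 0 0 0 0 0 0;0 0 0 0 0 0 0"

```text
time_s: 33.4
eef_pos: [0.6371, 0.1628, 0.1646]
eef_rot: [-0.001, 0.723, 0.691, -0.001]
wrist_force: [-0.2, -0.3, -1.2]
opening: 0.477
```

```bash
python3 plan.py 637.5 161 140 87.2
python3 - <<'E'
from ov import *
t=[]
for n in("top","side"):
    c=cam(n)
    im=draw(c,[],6)
    if n=="side":
        g=(proj(c,[(.6375,.162,.09)])[0]*6).astype(int); t.append(im[max(0,g[1]-150):g[1]+150,g[0]-200:g[0]+200])
    im=draw(c,[(box((.397,.2935,np.radians(83)),L,W,z,z)[:4],cl) for L,W,z,cl in((.102,.06,.036,(0,255,255)),(.094,.052,.022,(255,0,255)))],6)
    for P in ((.397,.294,.04),):
        g=(proj(c,[P])[0]*6).astype(int); t.append(im[max(0,g[1]-150):g[1]+150,g[0]-200:g[0]+200])
t.append(t[0]*0)
cv2.imwrite("pics/g12.png",np.vstack([np.hstack(t[:2]),np.hstack(t[2:])]))
E
```

```text
t 33.4 pos [637.1 162.8 164.6] heading 87.41 tilt 0.1 open 0.477 F [-0.2 -0.3 -1.2] q6 -1.46
turn rz total 0.21
after turn: dx dy cm -0.18 0.05 dz down cm 2.46 rows@4cm 1 per row -0.182 0.054
```

View pics/g12.png

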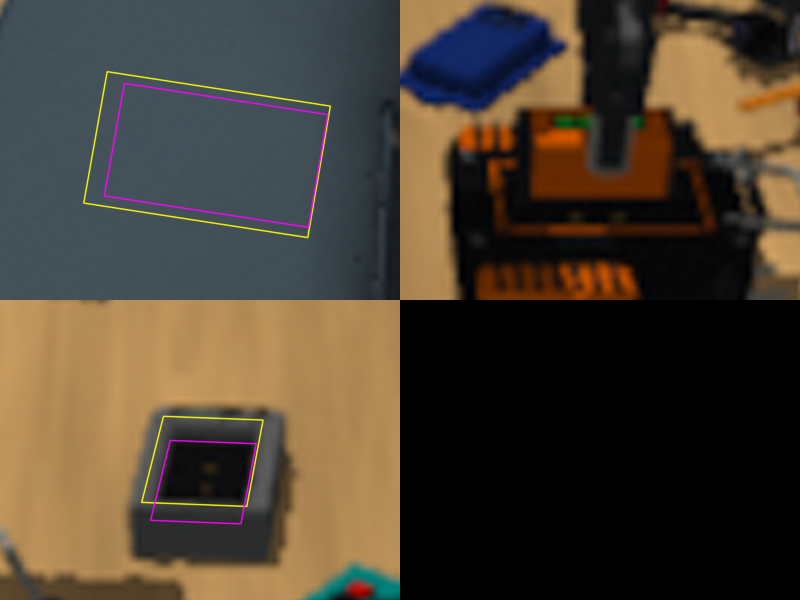

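>>> move_arm:
  rows: "-0.2 0 0.8 0 0 0 0;0 0 0.8 0 0 0 0;0 0 0.4 0 0 0 0;0 0 0.2 0 0 0 0;0 0 0.2 0 0 0 0;0 0 0 0 0 0 0"

```text
time_s: 34.1
eef_pos: [0.6381, 0.1602, 0.1411]
eef_rot: [0.0, 0.723, 0.691, 0.0]
wrist_force: [-0.4, -0.7, -2.7]
opening: 0.474
```

```bash
python3 plan.py 637.5 161 140 87.2
```

```text
t 34.1 pos [638.1 160.2 141.1] heading 87.4 tilt 0.01 open 0.474 F [-0.4 -0.7 -2.7] q6 -1.46
turn rz total 0.2
after turn: dx dy cm 0.08 -0.06 dz down cm 0.11 rows@4cm 1 per row 0.08 -0.065
```

>>> move_arm:
  rows: "0 0 0.1 0 0 0 0;0 0 0 0 0 0 0;0 0 0 0 0 0 0.75;0 0 0 0 0 0 0.75;0 0 0 0 0 0 0.75;0 0 0 0 0 0 0.75;0 0 0 0 0 0 0.75;0 0 -1 0 0 0 0.75;0 0 -2 0 0 0 0.75;0 0 -3 0 0 0 0.75;0 0 0 0 0 8 0.75;0 0 0 0 0 8 0.75;0 0 0 0 0 8 0.75;0 0 0 0 0 8 0.75;0 0 0 0 0 8 0.75;0 0 0 0 0 8 0.75;0 0 0 0 0 8 0.75;0 0 0 0 0 8 0.75;0 0 0 0 0 8 0.75;0 0 0 0 0 8.2 0.75"

```text
time_s: 36.1
eef_pos: [0.6382, 0.1602, 0.2008]
eef_rot: [0.0, 0.998, 0.06, 0.0]
wrist_force: [-0.5, -0.3, -0.5]
opening: 0.75
```

```bash
python3 plan.py 432.6 -34.9 130 7.2
```

```text
t 36.1 pos [638.2 160.2 200.8] heading 6.87 tilt 0.05 open 0.75 F [-0.5 -0.3 -0.5] q6 -0.05
turn rz total -0.33
after turn: dx dy cm -22.84 16.78 dz down cm 7.08 rows@4cm 8 per row -2.855 2.097
```

>>> move_arm:
  rows: "-1.5 1.1 0 0 0 0 0.75;-2.8 2.1 0 0 0 0 0.75;-2.8 2.1 0 0 0 0 0.75;-2.8 2.1 0 0 0 0 0.75;-2.8 2.1 0 0 0 0 0.75;-2.8 2.1 0 0 0 0 0.75;-2.8 2.1 1 0 0 0 0.75;-2.8 2 2 0 0 0 0.75;-1.7 1.1 2 0 0 0 0.75;0 0 2 0 0 0 0.75;0 0 0 0 0 0 0.75;0 0 0 0 0 0 0.75"

```text
time_s: 37.3
eef_pos: [0.4333, -0.0352, 0.1307]
eef_rot: [0.0, 0.998, 0.063, 0.0]
wrist_force: [0.5, 0.0, 0.3]
opening: 0.748
```

```bash
python3 plan.py 432.6 -34.9 91 7.2
python3 - <<'E'
from ov import *
t=[]
for n in("top","side"):
    c=cam(n); 
    im=draw(c,[(box((.398,.2935,np.radians(83)),L,W,z,z)[:4],cl) for L,W,z,cl in((.102,.06,.036,(0,255,255)),(.094,.052,.022,(255,0,255)))],6)
    for P in ((.637,.161,.07),(.397,.294,.036) if n=="top" else (.433,-.035,.06)):
        g=(proj(c,[P])[0]*6).astype(int); t.append(im[max(0,g[1]-150):g[1]+150,g[0]-200:g[0]+200])
cv2.imwrite("pics/g13.png",np.vstack([np.hstack(t[:2]),np.hstack(t[2:])]))
E
```

```text
t 37.3 pos [433.3 -35.2 130.7] heading 7.2 tilt 0.02 open 0.748 F [0.5 0.  0.3] q6 -0.48
turn rz total 0.0
after turn: dx dy cm -0.07 -0.04 dz down cm 3.97 rows@4cm 1 per row -0.066 -0.039
```

View pics/g13.png

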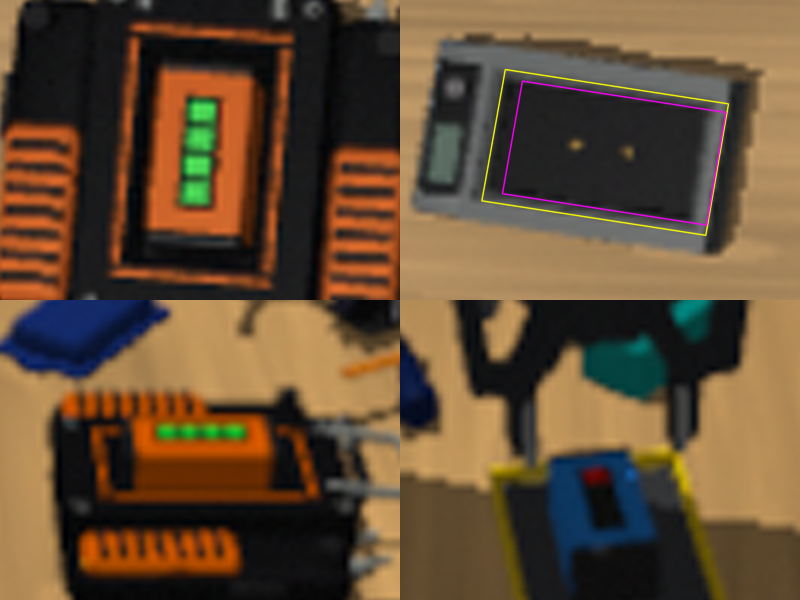

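Orange charged is seated in the black radio (crop 200,155). The grey bay centre is refined from its contacts to about (399.3, 297). Now I grip blue_spent in the tray.

>>> move_arm:
  rows: "-0.1 0 1.5 0 0 0 0.75;0 0 1.5 0 0 0 0.75;0 0 0.6 0 0 0 0.75;0 0 0.3 0 0 0 0.75;0 0 0 0 0 0 0.75;0 0 0 0 0 0 0;0 0 0 0 0 0 0;0 0 0 0 0 0 0;0 0 0 0 0 0 0;0 0 0 0 0 0 0;0 0 -1 0 0 0 0;0 0 -1 0 0 0 0;0 0 -2 0 0 0 0;0 0 -3 0 0 0 0;0 0 -3 0 0 7 0;0 0 -1 0 0 7 0;0 0 0 0 0 0 0;0 0 0 0 0 0 0"

```text
time_s: 39.2
eef_pos: [0.4316, -0.0351, 0.201]
eef_rot: [0.0, 0.998, -0.058, 0.0]
wrist_force: [-1.1, -0.2, -2.5]
opening: 0.475
```

```bash
python3 plan.py 399.3 297 140 -6.9
```

```text
t 39.2 pos [431.6 -35.1 201. ] heading -6.61 tilt 0.02 open 0.475 F [-1.1 -0.2 -2.5] q6 -0.24
turn rz total 0.29
after turn: dx dy cm -7.19 -32.59 dz down cm 6.1 rows@4cm 9 per row -0.799 -3.621
```

>>> move_arm:
  rows: "-0.4 -1.8 0 0 0 0.3 0;-0.8 -3.6 0 0 0 0 0;-0.8 -3.6 0 0 0 0 0;-0.8 -3.6 0 0 0 0 0;-0.8 -3.6 0 0 0 0 0;-0.8 -3.6 0 0 0 0 0;-0.8 -3.6 0 0 0 0 0;-0.8 -3.6 0 0 0 0 0;-0.8 -3.6 1 0 0 0 0;-0.4 -2 2 0 0 0 0;0 0 2 0 0 0 0;0 0 0.6 0 0 0 0;0 0 0 0 0 0 0;0 0 0 0 0 0 0"

```text
time_s: 40.6
eef_pos: [0.4008, 0.2967, 0.1451]
eef_rot: [0.0, 0.998, -0.062, -0.0]
wrist_force: [0.3, 0.3, -0.9]
opening: 0.474
```

```bash
python3 plan.py 399.3 297 110 -6.9
python3 - <<'E'
from ov import *
t=[]
for n in("top","side"):
    c=cam(n); im=draw(c,[],6)
    for P in ((.397,.294,.05),):
        g=(proj(c,[P])[0]*6).astype(int); t.append(im[max(0,g[1]-150):g[1]+150,g[0]-200:g[0]+200])
cv2.imwrite("pics/g14.png",np.hstack(t))
E
```

```text
t 40.6 pos [400.8 296.7 145.1] heading -7.09 tilt 0.02 open 0.474 F [ 0.3  0.3 -0.9] q6 0.52
turn rz total -0.19
after turn: dx dy cm -0.15 -0.01 dz down cm 3.51 rows@4cm 1 per row -0.152 -0.007
```

View pics/g14.png

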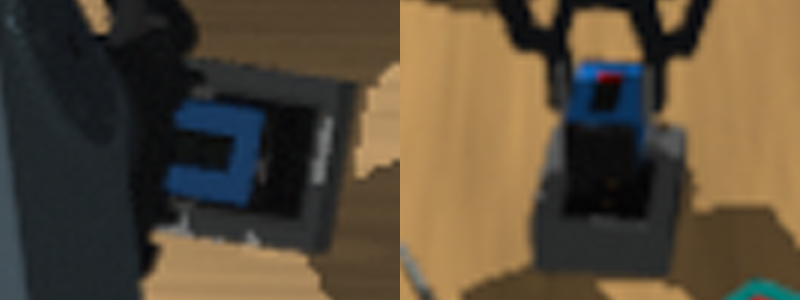

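>>> move_arm:
  rows: "-0.1 0 1 0 0 0 0;0 0 1 0 0 0 0;0 0 0.8 0 0 0 0;0 0 0.3 0 0 0 0;0 0 0.2 0 0 0 0;0 0 0.1 0 0 0 0;0 0 0 0 0 0 0;0 0 0 0 0 0 0"

```text
time_s: 41.5
eef_pos: [0.3998, 0.2974, 0.1112]
eef_rot: [-0.0, 0.998, -0.062, 0.0]
wrist_force: [0.6, -1.1, -1.7]
opening: 0.477
```

```bash
python3 plan.py 399.3 297 110 -6.9
```

```text
t 41.5 pos [399.8 297.4 111.2] heading -7.09 tilt 0.03 open 0.477 F [ 0.6 -1.1 -1.7] q6 0.52
turn rz total -0.19
after turn: dx dy cm -0.04 0.04 dz down cm 0.12 rows@4cm 1 per row -0.044 0.043
```

>>> move_arm:
  rows: "0 0 0.1 0 0 0 0;0 0 0.1 0 0 0 0;0 0 0 0 0 0 0;0 0 0 0 0 0 0.75;0 0 0 0 0 0 0.75;0 0 0 0 0 0 0.75;0 0 0 0 0 0 0.75;0 0 0 0 0 0 0.75;0 0 -1 0 0 0 0.75;0 0 -2 0 0 0 0.75;0 0 -3 0 0 0 0.75;0 0 -4 0 0 0 0.75;-2 -3 -2 0 0 0 0.75;-2 -4 0 0 0 0 0.75;-2 -4 0 0 0 0 0.75;-1 -4 0 0 0 0 0.75;-1 -4 0 0 0 0 0.75;0 -3 0 0 0 0 0.75;0 0 0 0 0 0 0.75;0 0 0 0 0 0 0.75"

```text
time_s: 43.5
eef_pos: [0.347, 0.5257, 0.229]
eef_rot: [0.0, 0.998, -0.061, -0.0]
wrist_force: [0.5, -0.6, 0.3]
opening: 0.752
```

```bash
python3 plan.py
python3 - <<'E'
from ov import *
for n in("top","side"):
    c=cam(n); cv2.imwrite(f"pics/end_{n}.png",c["color"]); t=[]
    r=ctrl.trace(n,"screw_dish")
    if n=="top" and r: print(np.round(bp(c,np.argwhere(r[0]["region"])[:,::-1],.015).mean(0)*1000,1))
    im=draw(c,[],6)
    for P in ((.6495,-.2015,.08),(.637,.161,.08),(.438,-.294,.05),(.399,.297,.05)):
        g=(proj(c,[P])[0]*6).astype(int); t.append(im[max(0,g[1]-150):g[1]+150,g[0]-200:g[0]+200])
    cv2.imwrite(f"pics/endc_{n}.png",np.vstack([np.hstack(t[:2]),np.hstack(t[2:])]))
E
```

```text
t 43.5 pos [347.  525.7 229. ] heading -7.03 tilt 0.03 open 0.752 F [ 0.5 -0.6  0.3] q6 0.92
[ 5.691e+02 -5.000e-01  1.500e+01]
```

View pics/endc_top.png

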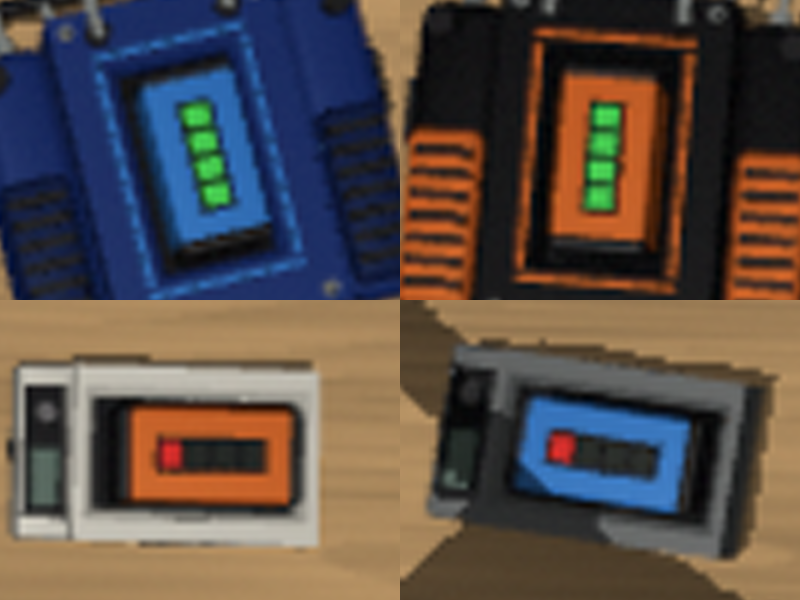

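View pics/endc_side.png

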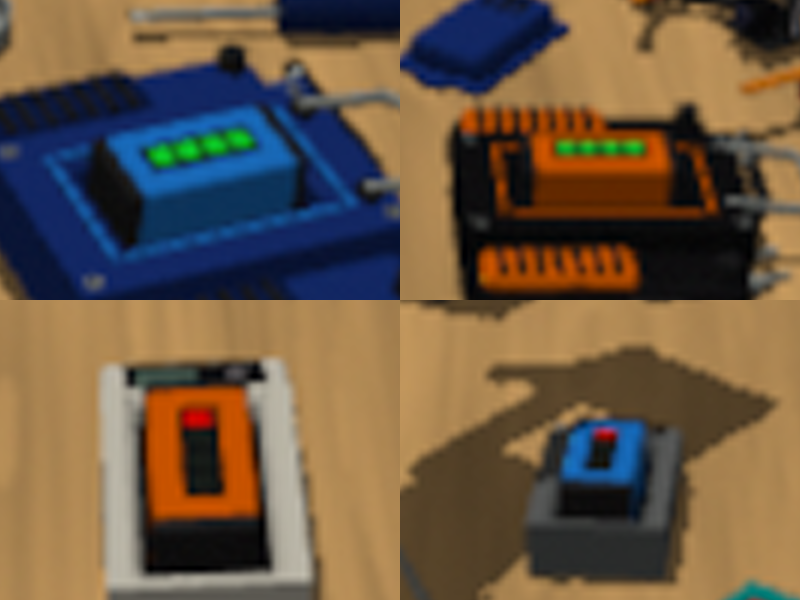

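Everything looks seated. One numeric check of the tops, mainly to see whether the orange spent pack is flat, since it sits close to one end of the white charger's bay.

Run:
```python
from h import *
G=dict(blue_radio=(.6495,-.2015,.086,"b"),black_radio=(.6375,.161,.086,"o"),white=(.438,-.294,.056,"o"),grey=(.3993,.297,.056,"b"))
for n in ("top","side"):
    c=cam(n); hsv=cv2.cvtColor(c["color"],cv2.COLOR_BGR2HSV).astype(int)
    for k,(x,y,z,cl) in G.items():
        g=proj(c,[[x,y,z]])[0].astype(int); m=np.zeros((384,512),bool); sl=np.s_[g[1]-25:g[1]+25,g[0]-25:g[0]+25]
        h,s,v=hsv[sl][...,0],hsv[sl][...,1],hsv[sl][...,2]
        m[sl]=((h>97)&(h<112)&(s>120)&(v>110)) if cl=="b" else ((h>5)&(h<18)&(s>170)&(v>(180 if n=="side" else 130)))
        nl,lab,st,ce=cv2.connectedComponentsWithStats(m.astype(np.uint8),connectivity=8)
        best=min([i for i in range(1,nl) if st[i,4]>60],key=lambda i:np.hypot(*(ce[i]-g)))
        W=bp(c,np.argwhere(lab==best)[:,::-1],z)[:,:2]*1000; r=cv2.minAreaRect(W.astype(np.float32))
        print(n,k,np.round(r[0],1),np.round(r[1],1),round(r[2],1))
```

```text
top blue_radio [ 647.5 -201.4] [71.1 40.8] 15.2
top black_radio [633.9 159.3] [40.3 70.8] 87.9
top white [ 436.4 -296.2] [40.3 67.5] 0.9
top grey [398.1 295.3] [71.5 40.4] 83.0
side blue_radio [ 646.5 -206.9] [72.  44.8] 15.5Traceback (most recent call last):
  File "<stdin>", line 10, in <module>
ValueError: min() iterable argument is empty
```

```bash
python3 -c "
from bench import ctrl
print(ctrl.hand_in())"
```

```text
the job is handed in; nothing more can be done
None
```

I moved all four packs into place and handed the job in at about 44 s of the 125 s allowed. `hand_in` gave no verdict, so the result rests on my own checks.

**What I did:** I parked the spent blue pack in the yellow tray. The charged blue pack then went to the blue radio and the spent orange pack to the white charger. The charged orange pack followed into the black radio, and the spent blue pack went from the tray to the grey charger.

**What the last checks showed:**
- **Seating:** Both camera views show every pack down in its bay and the right way up. Heights and wrist forces at each release put every pack within about 2 mm of its bay floor, with nothing catching on the rims.
- **Position:** By the top view, every pack is within about 4 mm of its bay centre and in line with it.
- **Screw dish:** It measures within about 1 mm of where it started.
- **Arm:** It ended parked clear, touching nothing.

**Doubtful or failed checks:**
- **Side-view check:** My last numeric check of that view stopped with an error after the blue radio, so the other three have only the top view's numbers.
- **Camera disagreement:** The two views differ by up to about 5 mm on pack positions.
- **Orange pack on the white charger:** It sits 2–3 mm towards one end, and its case measured slightly short there (67.5 mm against about 71 mm). I judged it flat from its release height.

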